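# Put away the arrow-making bench

### The job

Tidy the arrow-making bench: stand the two thread spools upright in the pale wooden tray and the two small jars upright in the blue tray, one to each compartment. Lay the purple knife flat and centred in its spring-clip holder, in line with it, and press it down until it snaps fully home between all four jaws. Leave the mug and the pen pot where they stand.

Things in the scene. Friction and masses are not known exactly. Their poses are not given: they have to be found in the camera images.
- red_spool: Red thread on a spool with white flanges, standing upright: a cylinder 40 mm across and 45 mm high, 50 g. Origin: centre of its underside, z up.
- green_spool: Green thread on a spool with white flanges, standing upright: a cylinder 40 mm across and 45 mm high, 50 g. Origin: centre of its underside, z up.
- amber_jar: Small amber jar with a black screw lid, standing upright: a cylinder 42 mm across and 52 mm high, 80 g. Origin: centre of its underside, z up.
- white_jar: Small white jar with an orange screw lid, standing upright: a cylinder 42 mm across and 52 mm high, 80 g. Origin: centre of its underside, z up.
- knife: Utility knife with its blade drawn in, lying flat on the table: a purple bar with a grey nose at its +x end, 130 mm long (x), 32 mm wide (y), 18 mm thick (z), 90 g. Origin: centre of its underside, z up.
- wood_tray: Fixed tray for spools: pale wooden walls, tan cork floor. Outside 160 x 80 mm, 16 mm high, standing on the table; walls and the one divider are 6 mm thick, floor 4 mm. The divider splits it into two square compartments, 71 x 68 mm inside, whose centres lie at x = +38.5 and -38.5 mm. Origin: centre of the underside; x along the 160 mm length, z up.
- blue_tray: Fixed tray for jars: blue metal walls, dark blue floor. Outside 160 x 80 mm, 16 mm high, standing on the table; walls and the one divider are 6 mm thick, floor 4 mm. The divider splits it into two square compartments, 71 x 68 mm inside, whose centres lie at x = +38.5 and -38.5 mm. Origin: centre of the underside; x along the 160 mm length, z up.
- clip: Fixed knife holder: dark wooden plate 150 (x) x 80 x 8 mm, origin under its centre, z up. Steel spring jaws in facing pairs at x = +-45 mm, 14 mm long in x; middle free for fingers. Gap 50 mm at jaw tops (z 45), 27 mm at lips (z 28.5). Knife along x, either way; pushed down (about 10 N) it spreads the jaws and snaps under the lips: home = underside on the plate, z 8, top z 26. Half-way it sticks.
- mug: White mug, 82 mm across, 92 mm high, standing beyond the work; leave it. Origin: centre of the underside.
- pen_pot: Blue pen pot with two pencils, 72 mm across, 90 mm high (pencils to 150 mm), standing beyond the work; leave it. Origin: centre of the underside.
Things that resemble listed ones, but are neither listed nor needed, are in the scene too. Of the things that look like the amber_jar, the middle-sized one is meant.

How it is judged:
By the outcome, as a careful person would: the job done as asked, in the order asked, and still so for the second after the job is handed in, with the robot touching nothing.
It also fails if it takes over 120 s, if anything falls off the work surface, if the arm or the gripper's body presses on something with over 40 N, if the wrist force passes 120 N, or if a joint passes its speed limit or range.

### The arm

A 7-joint arm with a two-finger parallel gripper is mounted at the origin on the work surface. World frame = base frame: x ahead of the robot, y to its left, z up, the work surface at z = 0. Lengths are in m, angles in rad, forces in N, time in s.
With the tool pointing down it reaches from about 0.425 to 0.875 m from the base axis. Payload 4.7 kg.
Tool frame: the origin (TCP) lies between the finger pads; the fingertips stand 11 mm ahead of it and the grasp point (between the pads) lies 8 mm behind it; z points along the fingers, y is the direction in which the jaws open and shut (so a half turn about z gives the same grasp; the last joint's range is limited). The gripper opens to 87 mm and grips with 3 to 60 N. Pads are 19 mm wide; open, the fingers measure 117 mm over their backs; the gripper's body (75 mm by 190 mm) begins 51 mm behind the grasp point.
Start: joints at [1.162, 0.321, -0.07, 1.45, 0.023, 1.371, -0.057], TCP at [0.267, -0.593, 0.234] pointing down, gripper open.
Joint ranges: [-2.86, 2.86], [-0.3, 2.09], [-1.38, 1.24], [0.06, 2.45], [-1.56, 4.7], [0.09, 2.05], [-2.69, 2.69]. Speed limits (rad/s): [2.57, 2.57, 3.14, 3.14, 3.14, 3.14, 3.14].

### API

Orientations are given as a rotation vector (axis times angle).
In Python, from bench import ctrl gives the robot as it stands.
- The arm moves only by the tool servo_tool, never from a script. Its argument "series" is a list of rows, each an object with "travel": the shift along the tool's x, y, z in m, a list of three; "angular": the turn, a rotation vector about the tool's x, y, z in rad, a list of three. A call has 1 to 5 rows; each row shifts and turns the commanded pose from where the row before left it, along the tool's axes as they then stand; what a row does not reach is not made up. A row lasts 1/10 s, in which the tool goes at most 50 mm and 8.59 degrees, less where a joint would pass 70% of its speed; a pose out of reach is approached as far as the arm can. A call with a gripper value outside its range is refused whole. "claw" is the finger opening in m, from 0 to 0.087, set as the call begins (left out, the last holds). The fingers move at their own pace and stop on an object; "squeeze" is the grip in N (left out, the last holds). Time passes only in rows, so rows that do not move let the fingers close. It gives the time, the measured TCP pose, the force and the opening at its end, in the units of the state.
- ctrl.get_state(): the state, without advancing time (a new reading comes with each control period).
- ctrl.get_image(name): name is "scene" or "top" or "wrist"; returns the picture (420x560x3 uint8, red, green, blue); there is no depth.
- ctrl.calibration(name): a dict with "fx", "fy", "cx", "cy" (pixels), "distortion" ([k1, k2, p1, p2, k3] as OpenCV has them; the pictures are not rectified), "rvec" (rotation vector, rad) and "tvec" (3), from world to camera coordinates, as OpenCV has them. Camera axes: x right, y down, z forward; pixel columns grow to the right and rows downward; lengths in m; the calibration is good to about 2 mm. A picture is of the moment at which its call begins: read the wrist's pose just before it. calibration takes no time and is no camera call; for the wrist camera it gives the pose at the moment of the call.
- ctrl.close_job(): hands the job in, once; it reports no verdict.
The state is a dict: "time": time; "joint_positions": joint angles; "qd": joint speeds; "joint_torque": joint torques, N m; "position": TCP position; "tool_rot": TCP orientation; "ft_force": force on the tool from outside, world axes, zero at the start; "torque": the same for the moment, N m; "grip_width": opening from 0.0 (shut) to 1.0 (fully open).
Only numpy, scipy, OpenCV 4.12 (cv2) and the standard library are available. Lean on these libraries where they do the work, as an engineer would, in place of code of your own. Each camera call takes 0.05 s, during which the arm holds its last target.

## Working session

There is one attempt and no reset: what is moved stays moved. The work goes in short steps, Python scripts to look and compute and a tool call to move; the robot and the scene stay as the last step left them, time stands still between calls to the robot, and variables do not carry over. Pictures are saved under pics/ and viewed, and the job is handed in when it is done.

Besides the shell and the picture viewer there is one more tool, called after "Request:" in YAML: its name, and indented under it one key for each argument. servo_tool: Moves the arm, as the interface text tells. Its arguments: {"type":"object","properties":{"series":{"type":"array","items":{"type":"object","properties":{"travel":{"type":"array","items":{"type":"number"}},"angular":{"type":"array","items":{"type":"number"}}}}},"claw":{"type":"number"},"squeeze":{"type":"number"}},"required":["series"]}

```bash
ls; mkdir -p pics
python3 - <<'E'
from bench import ctrl
import cv2
print(ctrl.get_state())
for n in ["scene","top","wrist"]:
    c=ctrl.calibration(n); print(n,c)
    im=ctrl.get_image(n); cv2.imwrite(f"pics/{n}0.png",im[:,:,::-1])
E
```

```text
pics
{'time': 0.0, 'joint_positions': array([ 1.16208757,  0.32185552, -0.07009385,  1.45167923,  0.02262617,
        1.37077656, -0.05690648]), 'qd': array([ 2.38706141e-04,  3.62178741e-04,  1.34613598e-03, -6.65797313e-04,
       -5.93858427e-04, -9.87893593e-04, -4.16830479e-05]), 'joint_torque': array([ 4.92234194e-04, -4.91289997e+01, -4.03542425e-01, -3.12525916e+01,
       -6.38807681e-02,  4.39524197e-02,  1.84379073e-04]), 'position': array([ 0.26644577, -0.59230036,  0.23243832]), 'tool_rot': array([-3.06982118e+00, -6.58878711e-01,  8.18972800e-04]), 'ft_force': array([ 0.69865847, -0.21106546,  1.14720606]), 'torque': array([-0.01739641,  0.02240097,  0.03935238]), 'grip_width': 1.001652071749195}
scene {'fx': 402.6612544703787, 'fy': 402.6612544703787, 'cx': 278.86797483560235, 'cy': 213.54420449059046, 'distortion': array([-0.02904111,  0.        ,  0.        ,  0.        ,  0.        ]), 'rvec': array([ 1.25458627,  2.52665567, -0.7273805 ]), 'tvec': array([ 0.36854703, -0.3738322 ,  1.06382846])}
top {'fx': 454.2750902781935, 'fy': 454.2750902781935, 'cx': 283.3371796501072, 'cy': 206.3102679453181, 'distortion': array([-0.04971439,  0.        ,  0.        ,  0.        ,  0.        ]), 'rvec': array([ 2.1902304 , -2.16603456,  0.11230798]), 'tvec': array([0.00261974, 0.57968618, 1.03430704])}
wrist {'fx': 297.634792132318, 'fy': 297.634792132318, 'cx': 276.35846248149284, 'cy': 210.35640573393724, 'distortion': array([-0.02566813,  0.        ,  0.        ,  0.        ,  0.        ]), 'rvec': array([-2.43274168,  1.57455687,  0.22472193]), 'tvec': array([-0.65017625, -0.03317535,  0.39103395])}
```

View pics/scene0.png

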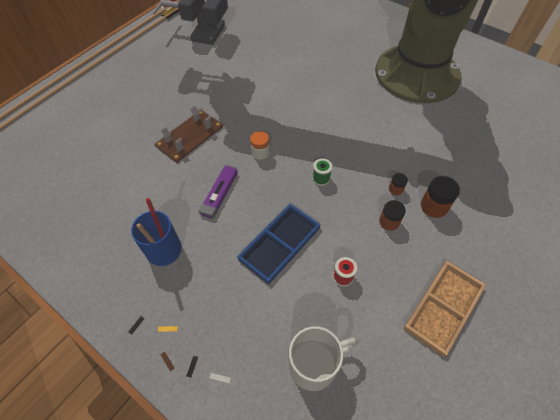

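View pics/top0.png

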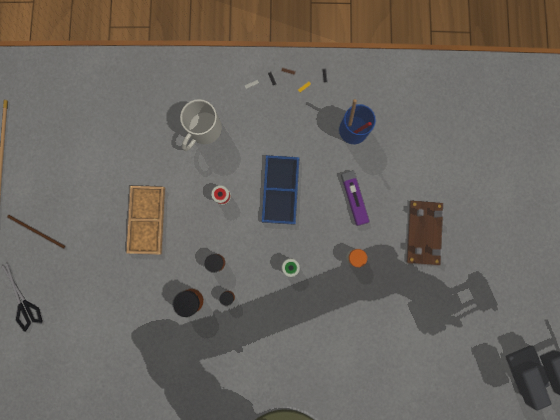

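View pics/wrist0.png

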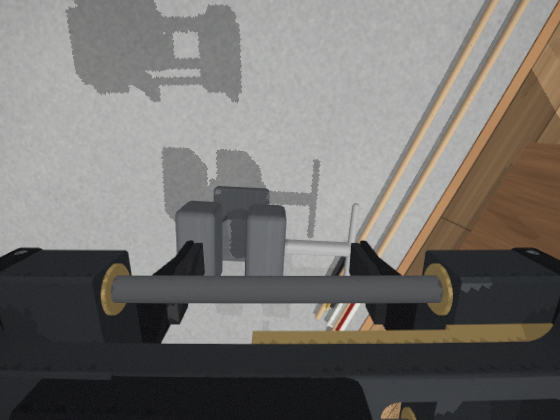

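The scene view shows the amber look-alikes at (398,184) small, (392,215) middle and (440,197) large. In the top view they are at (227,298), (214,262) and (187,303). The clip is at (424,233) top, the knife at (354,198), the blue tray at (280,190) and the wood tray at (145,220). The spools and the white jar have no obvious doubles. I'll measure next.

```bash
cat > h.py <<'E'
import numpy as np, cv2
from scipy.spatial.transform import Rotation as R
def RT(c): return cv2.Rodrigues(np.array(c["rvec"]))[0], np.array(c["tvec"])
def K(c): return np.array([[c["fx"],0,c["cx"]],[0,c["fy"],c["cy"]],[0,0,1.]])
def ray(c,uv):
    p=cv2.undistortPoints(np.array(uv,float).reshape(-1,1,2),K(c),np.array(c["distortion"])).reshape(-1,2)
    r,t=RT(c); d=np.c_[p,np.ones(len(p))]@r; return -r.T@t,d
def plane(c,uv,z):
    o,d=ray(c,uv); return o+d*((z-o[2])/d[:,2])[:,None]
def proj(c,P): return cv2.projectPoints(np.array(P,float).reshape(-1,1,3),np.array(c["rvec"]),np.array(c["tvec"]),K(c),np.array(c["distortion"]))[0].reshape(-1,2)
def tri(c1,uv1,c2,uv2):
    o1,d1=ray(c1,uv1);o2,d2=ray(c2,uv2);out=[]
    for a,b in zip(d1,d2):
        s=np.linalg.lstsq(np.c_[a,-b],o2-o1,rcond=None)[0]
        p,q=o1+a*s[0],o2+b*s[1]; out.append(np.r_[(p+q)/2,np.linalg.norm(p-q)])
    return np.array(out)
def crop(im,x,y,w,h,s,fn): cv2.imwrite(fn,cv2.resize(im[y:y+h,x:x+w,::-1],None,fx=s,fy=s,interpolation=cv2.INTER_CUBIC))
E
python3 - <<'E'
from h import *
s=cv2.imread("pics/scene0.png")[:,:,::-1];t=cv2.imread("pics/top0.png")[:,:,::-1]
crop(t,120,140,200,150,4,"pics/t_left.png")
crop(t,320,160,150,120,5,"pics/t_right.png")
crop(s,370,160,110,80,7,"pics/s_amber.png")
crop(s,150,100,150,120,5,"pics/s_clip.png")
E
```

```text
(no output)
```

View pics/t_left.png

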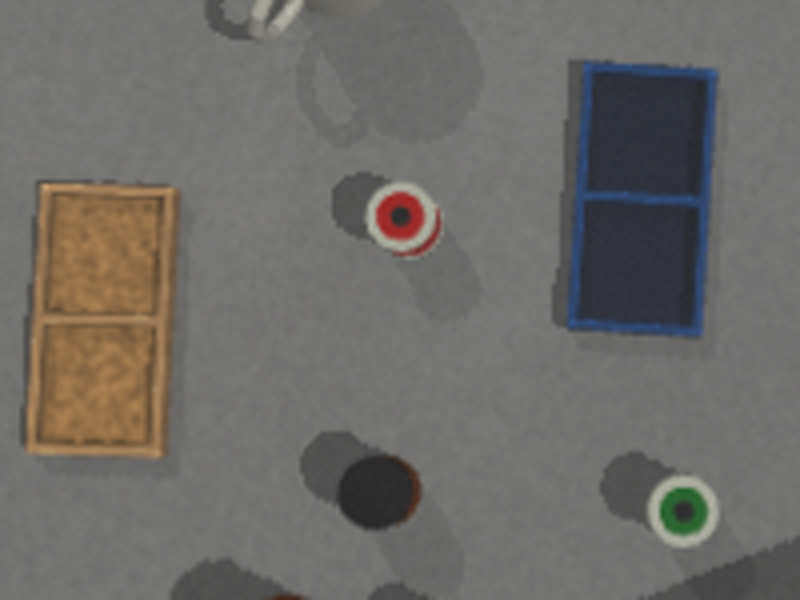

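View pics/t_right.png

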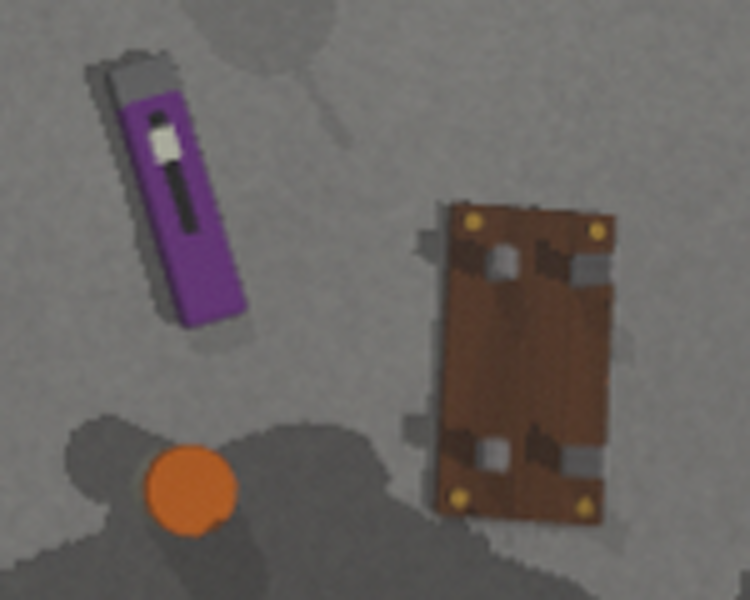

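View pics/s_amber.png

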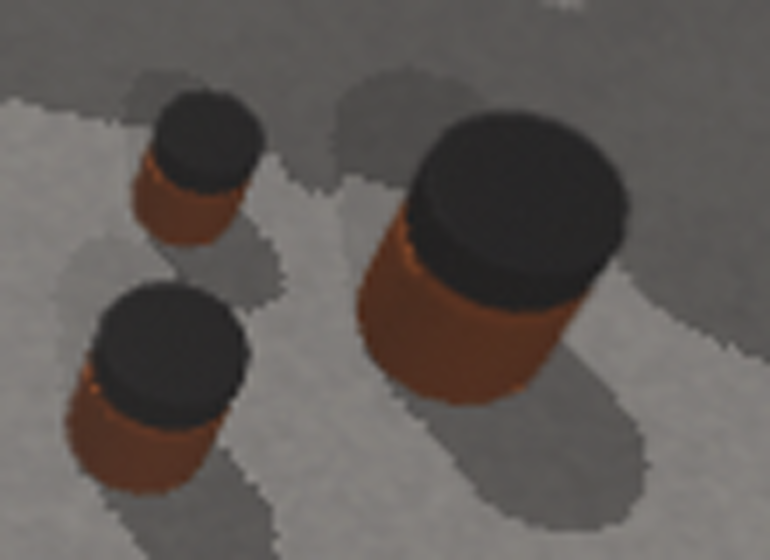

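View pics/s_clip.png

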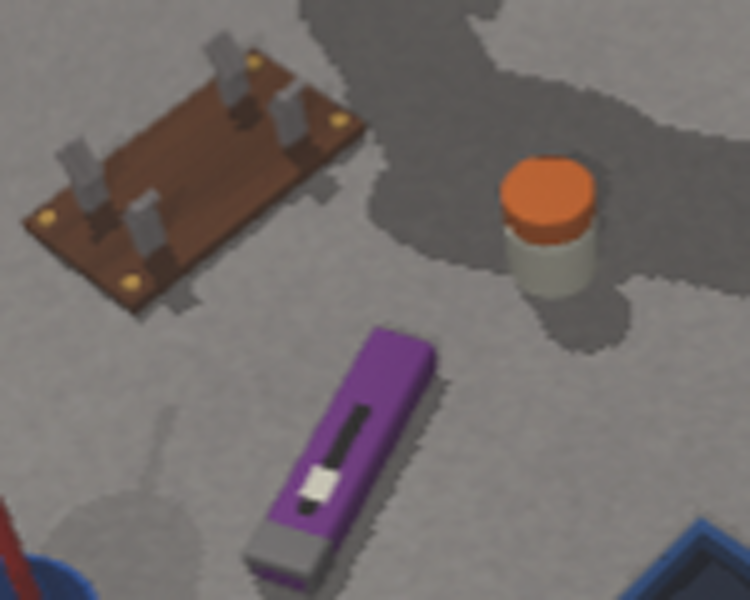

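The crops confirm the choice: of the three ambers, the middle-sized one is at scene (393,211) and top (214,262). Next I'll look at scene crops of the trays and spools.

Run:
```python
from h import *
s=cv2.imread("pics/scene0.png")[:,:,::-1]
crop(s,230,150,140,140,5,"pics/s_mid.png")
crop(s,390,250,110,110,5,"pics/s_wood.png")
```

```text
(no output)
```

View pics/s_mid.png

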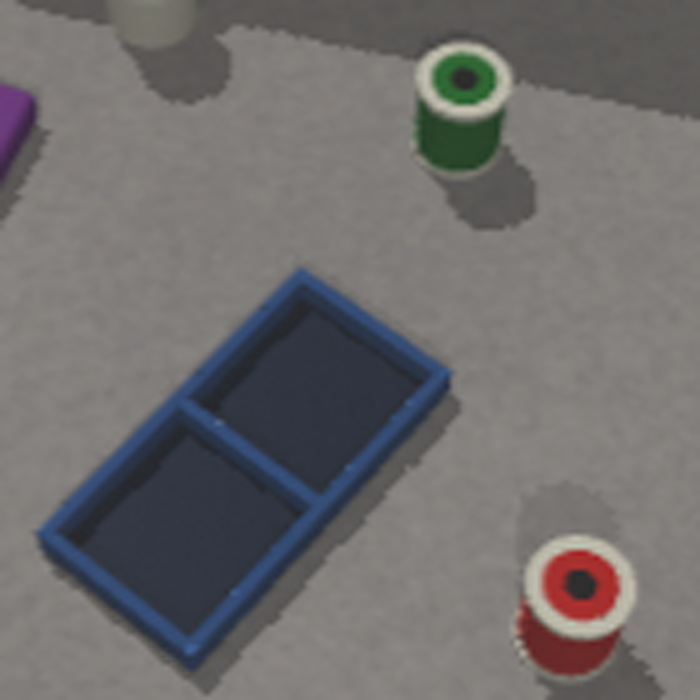

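View pics/s_wood.png

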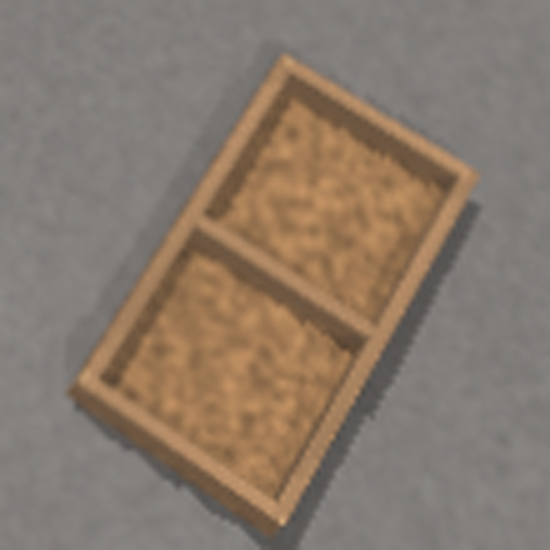

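Run:
```python
from h import *
from bench import ctrl
np.set_printoptions(precision=4,suppress=True)
T=ctrl.calibration("top");S=ctrl.calibration("scene")
def cv(p,x,y,s): return (np.array(p,float)+.5)/s-.5+[x,y]
L=lambda p:cv(p,120,140,4); Rr=lambda p:cv(p,320,160,5); SC=lambda p:cv(p,150,100,5);SA=lambda p:cv(p,370,160,7);SM=lambda p:cv(p,230,150,5);SW=lambda p:cv(p,390,250,5)
def rect(n,tp,sc,z):
    print(n,"tri\n",tri(T,tp,S,sc)); 
    for c,uv,nm in((T,tp,'top'),(S,sc,'scene')):
        P=plane(c,uv,z); d=P[0]-P[3]+P[1]-P[2]
        print(nm,P.mean(0),"yaw",np.degrees(np.arctan2(d[1],d[0])),"len",np.linalg.norm(d)/2,"wid",np.linalg.norm(P[0]-P[1]))
rect("blue",L([(587,63),(716,70),(700,335),(570,328)]),SM([(192,652),(40,538),(300,270),(450,375)]),.016)
rect("wood",L([(40,183),(179,188),(163,456),(27,453)]),SW([(282,522),(75,388),(288,60),(475,178)]),.016)
rect("clip",Rr([(455,203),(614,213),(601,523),(438,514)]),SC([(135,305),(25,220),(250,50),(367,125)]),.008)
rect("knife",Rr([(108,72),(172,55),(246,308),(185,328)]),SC([(318,567),(245,550),(378,328),(437,345)]),.018)
for n,tp,sc,z in(("amber",L([(379,491)]),SA([(172,350)]),.052),("white",Rr([(191,490)]),SC([(548,190)]),.052),("green",L([(684,511)]),SM([(465,79)]),.045),("red",L([(401,216)]),SM([(581,586)]),.045)):
    print(n,tri(T,tp,S,sc),plane(T,tp,z),plane(S,sc,z))
# amber dia
P=plane(T,L([(338,491),(418,491),(379,453),(379,529)]),.052);print(np.linalg.norm(P[0]-P[1]),np.linalg.norm(P[2]-P[3]))
st=ctrl.get_state();print(st['position'],R.from_rotvec(st['tool_rot']).as_matrix())
w=ctrl.calibration("wrist");o,_=ray(w,[(0,0)]);Rt=R.from_rotvec(st['tool_rot']).as_matrix();print("cam in tool",Rt.T@(o-st['position']), RT(w)[0]@Rt)
```

```text
blue tri
 [[ 0.7033  0.0502  0.013   0.0016]
 [ 0.7008 -0.0271  0.0093  0.0014]
 [ 0.5416 -0.0194  0.0106  0.0027]
 [ 0.5448  0.058   0.008   0.0016]]
top [0.6215 0.0162 0.016 ] yaw -2.889821138239703 len 0.15858045368188503 wid 0.07709150714468635
scene [0.6256 0.0166 0.016 ] yaw -2.879511287913214 len 0.15688285687058398 wid 0.0753958952458182
wood tri
 [[0.6272 0.3739 0.013  0.0037]
 [0.6259 0.2948 0.0041 0.0001]
 [0.4657 0.2987 0.0071 0.0015]
 [0.4669 0.3778 0.0063 0.0027]]
top [0.5459 0.3345 0.016 ] yaw -0.9164042354884339 len 0.15897832072909915 wid 0.08316612238399357
scene [0.5511 0.3348 0.016 ] yaw -1.4308080287688476 len 0.15766192510693902 wid 0.07754476350381294
clip tri
 [[ 0.6    -0.2968  0.0059  0.0003]
 [ 0.5957 -0.3733  0.0082  0.    ]
 [ 0.4485 -0.3668  0.0044  0.0033]
 [ 0.4516 -0.2878  0.003   0.0012]]
top [ 0.5236 -0.3299  0.008 ] yaw -3.76190397595518 len 0.14850919479859423 wid 0.07737768081952992
scene [ 0.5258 -0.3297  0.008 ] yaw -3.771887824958183 len 0.1452388912331357 wid 0.07833444248709169
knife tri
 [[ 0.6589 -0.1276  0.0203  0.0002]
 [ 0.6688 -0.1594 
[... 226 characters left out ...]
7571717148538 len 0.12297536699736873 wid 0.03203392658675243
amber [[0.4482 0.1647 0.0443 0.0003]] [[0.4485 0.1635 0.052 ]] [[0.4534 0.1659 0.052 ]]
white [[ 0.463  -0.162   0.0493  0.002 ]] [[ 0.4625 -0.1606  0.052 ]] [[ 0.4654 -0.1612  0.052 ]]
green [[ 0.4391 -0.0095  0.042   0.0015]] [[ 0.4389 -0.0088  0.045 ]] [[ 0.4416 -0.0091  0.045 ]]
red [[0.6065 0.1553 0.041  0.0019]] [[0.6056 0.1556 0.045 ]] [[0.6087 0.155  0.045 ]]
0.04515705597357362 0.042627557425028946
[ 0.2665 -0.5924  0.2327] [[ 0.9119  0.4104 -0.0007]
 [ 0.4104 -0.9119  0.0013]
 [-0.0001 -0.0015 -1.    ]]
cam in tool [ 0.076   0.0011 -0.1514] [[-0.0011  1.     -0.0003]
 [-0.9607 -0.0012 -0.2775]
 [-0.2775 -0.      0.9607]]
```

Request:
servo_tool:
  series:
    - {"travel": [0,0,0],"angular": [0,0,0.14]}
    - {"travel": [0,0,0],"angular": [0,0,0.14]}
    - {"travel": [0,0,0],"angular": [0,0,0.142]}
    - {"travel": [0.025,-0.043,0],"angular": [0,0,0]}
    - {"travel": [0.025,-0.043,0],"angular": [0,0,0]}
  claw: 0.087
  squeeze: 20

```text
time: 0.65
position: [0.3158, -0.5065, 0.2326]
tool_rot: [-3.141, 0.005, 0.001]
ft_force: [1.1, 0.4, 0.1]
grip_width: 0.997
```

Request:
servo_tool:
  series:
    - {"travel": [0.026,-0.042,0]}
    - {"travel": [0.026,-0.042,0]}
    - {"travel": [0.026,-0.042,0]}
    - {"travel": [0.026,-0.042,0]}
    - {"travel": [0,0,0]}

```text
$.series[0]: bad value
```

Run:
```python
from h import *
from bench import ctrl
import pickle
c=ctrl.calibration("wrist");im=ctrl.get_image("wrist");pickle.dump((c,ctrl.get_state(),im),open("w1.pkl","wb"))
cv2.imwrite("pics/w1.png",im[:,:,::-1]); print(ctrl.get_state()['position'])
```

```text
[ 0.32415481 -0.49674458  0.23316365]
```

View pics/w1.png

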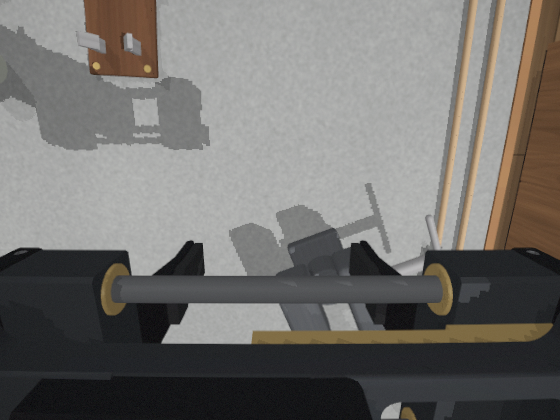

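The move was refused because "angular" is required. The picture shows only the clip's near end, at (125,40).

Request:
servo_tool:
  series:
    - {"travel": [0.024,-0.042,0],"angular": [0,0,0]}
    - {"travel": [0.024,-0.042,0],"angular": [0,0,0]}
    - {"travel": [0.024,-0.042,0],"angular": [0,0,0]}
    - {"travel": [0.024,-0.041,0],"angular": [0,0,0]}
    - {"travel": [0,0,0],"angular": [0,0,0]}

```text
time: 1.2
position: [0.4172, -0.3321, 0.2338]
tool_rot: [-3.139, -0.021, -0.004]
ft_force: [0.5, -0.6, -0.2]
grip_width: 1.001
```

Run:
```python
from h import *
from bench import ctrl
import pickle
c=ctrl.calibration("wrist");im=ctrl.get_image("wrist");pickle.dump((c,ctrl.get_state(),im),open("w1.pkl","wb"))
cv2.imwrite("pics/w2.png",im[:,:,::-1]); print(ctrl.get_state()['position'],ctrl.get_state()['tool_rot'])
```

```text
[ 0.41479983 -0.3360265   0.23372973] [-3.14108156e+00 -1.36603465e-02 -9.61055105e-04]
```

View pics/w2.png

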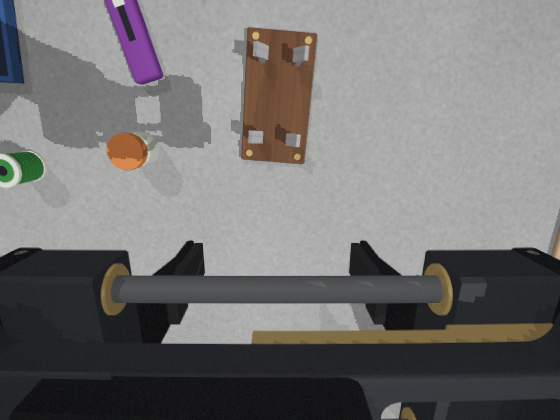

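The wrist view shows the whole clip, with corners at (248,28), (316,33), (303,164) and (241,158). The white jar's lid is at (128,151).

Run:
```python
from h import *
from bench import ctrl
import pickle
np.set_printoptions(precision=4,suppress=True)
c,st,im=pickle.load(open("w1.pkl","rb"))
crop(im,225,15,105,160,5,"pics/w2c.png"); 
P=plane(c,[(248,28),(316,33),(303,164),(241,158)],.008);d=P[0]-P[3]+P[1]-P[2]
print(P,P.mean(0),np.degrees(np.arctan2(d[1],d[0])),np.linalg.norm(d)/2)
print(plane(c,[(126,151)],.052)); print(st['position'],ctrl.get_state()['position'])
```

```text
[[ 0.5996 -0.2981  0.008 ]
 [ 0.5954 -0.3753  0.008 ]
 [ 0.4466 -0.3657  0.008 ]
 [ 0.4532 -0.2875  0.008 ]] [ 0.5237 -0.3317  0.008 ] -3.9046573027752447 0.14790650084855184
[[ 0.4644 -0.1648  0.052 ]]
[ 0.4148 -0.336   0.2337] [ 0.4148 -0.336   0.2337]
```

View pics/w2c.png

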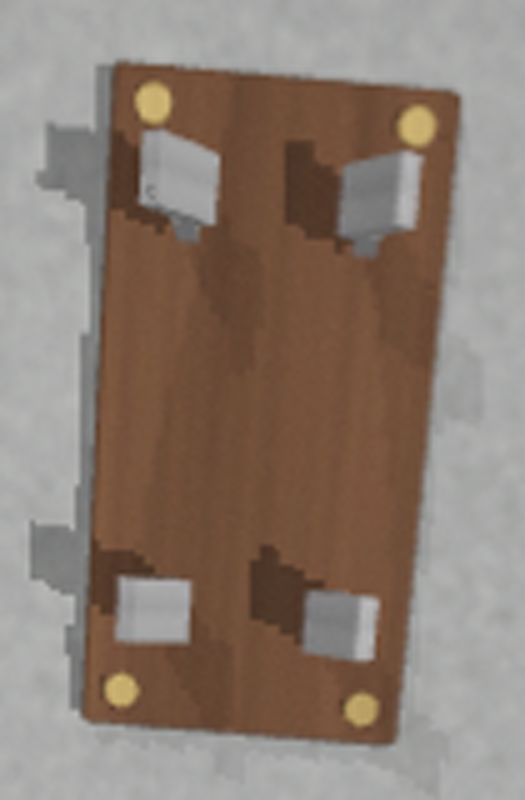

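Request:
servo_tool:
  series:
    - {"travel": [0.0175,-0.0447,0],"angular": [0,0,0]}
    - {"travel": [0.0175,-0.0447,0],"angular": [0,0,0]}
    - {"travel": [0.0175,-0.0447,0],"angular": [0,0,0]}
    - {"travel": [0.0175,-0.0447,0],"angular": [0,0,0]}
    - {"travel": [0.0175,-0.0447,0],"angular": [0,0,0]}

```text
time: 1.75
position: [0.4999, -0.1163, 0.2336]
tool_rot: [3.141, -0.003, 0.0]
ft_force: [0.4, 0.3, -0.3]
grip_width: 0.997
```

Request:
servo_tool:
  series:
    - {"travel": [0.0175,-0.0447,0],"angular": [0,0,0]}
    - {"travel": [0.0175,-0.0447,0],"angular": [0,0,0]}
    - {"travel": [0.0175,-0.0447,0],"angular": [0,0,0]}
    - {"travel": [0.017,-0.0447,0.02],"angular": [0,0,0]}
    - {"travel": [0,-0.0447,0.02],"angular": [0,0,0]}

```text
time: 2.25
position: [0.5712, 0.1052, 0.1939]
tool_rot: [-3.141, 0.005, -0.004]
ft_force: [1.0, -0.9, 0.6]
grip_width: 0.998
```

Request:
servo_tool:
  series:
    - {"travel": [0,-0.0447,0],"angular": [0,0,0]}
    - {"travel": [0,0,0],"angular": [0,0,0]}
    - {"travel": [0,0,0],"angular": [0,0,0]}

```text
time: 2.55
position: [0.5688, 0.1503, 0.1938]
tool_rot: [3.141, 0.003, -0.001]
ft_force: [0.9, -0.1, -0.2]
grip_width: 1.0
```

```bash
cat > shot.py <<'E'
import sys,pickle
from h import *
from bench import ctrl
n=sys.argv[1]
s0=ctrl.get_state()
c=ctrl.calibration("wrist");im=ctrl.get_image("wrist")
pickle.dump((c,s0,im),open(n+".pkl","wb"))
cv2.imwrite(f"pics/{n}.png",im[:,:,::-1]); print(s0['time'],s0['position'],s0['tool_rot'])
E
python3 shot.py w3
```

```text
2.55 [0.56875375 0.15030743 0.19378991] [ 3.14098754e+00  3.09286136e-03 -9.45406200e-04]
```

View pics/w3.png

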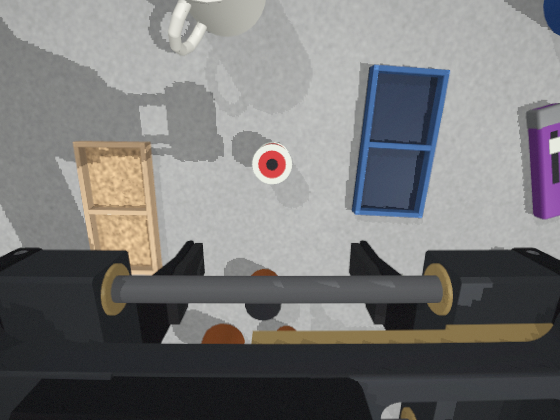

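The wrist view shows the red spool at (272,163), the blue tray spanning (373,66) to (424,216), and the wood tray's far edge from (76,143) to (150,143).

Run:
```python
from h import *
import pickle
from bench import ctrl
np.set_printoptions(precision=4,suppress=True)
c,st,im=pickle.load(open("w3.pkl","rb"));T=ctrl.calibration("top")
P=plane(c,[(373,66),(448,71),(424,216),(353,213)],.016);d=P[0]-P[3]+P[1]-P[2]
print(P,P.mean(0),np.degrees(np.arctan2(d[1],d[0])),np.linalg.norm(d)/2)
print("wood",plane(c,[(76,143),(150,143),(85,211),(156,211)],.016))
print("red",plane(c,[(272,163)],.045),tri(T,[((401+.5)/4-.5+120,(216+.5)/4-.5+140)],c,[(272,163)]))
```

```text
[[ 0.703   0.051   0.016 ]
 [ 0.6992 -0.027   0.016 ]
 [ 0.5433 -0.0228  0.016 ]
 [ 0.5469  0.0606  0.016 ]] [0.6231 0.0155 0.016 ] -2.5152885266691904 0.15614237250327584
wood [[0.6265 0.3683 0.016 ]
 [0.6261 0.2865 0.016 ]
 [0.5491 0.3719 0.016 ]
 [0.5492 0.2884 0.016 ]]
red [[0.6079 0.1537 0.045 ]] [[0.6067 0.155  0.0403 0.0028]]
```

Request:
servo_tool:
  series:
    - {"travel": [0.019,-0.002,0.045],"angular": [0,0,0]}
    - {"travel": [0.019,-0.002,0.045],"angular": [0,0,0]}
    - {"travel": [0,0,0.04],"angular": [0,0,0]}
    - {"travel": [0,0,0.034],"angular": [0,0,0]}
    - {"travel": [0,0,0],"angular": [0,0,0]}

```text
time: 3.1
position: [0.6032, 0.1496, 0.0247]
tool_rot: [3.138, -0.005, -0.016]
ft_force: [-0.9, -0.6, -0.4]
grip_width: 1.003
```

Request:
servo_tool:
  series:
    - {"travel": [0,0,0],"angular": [0,0,0]}
    - {"travel": [0,0,0],"angular": [0,0,0]}
    - {"travel": [0,0,0],"angular": [0,0,0]}
    - {"travel": [0,0,0],"angular": [0,0,0]}
  claw: 0.03
  squeeze: 15

```text
time: 3.5
position: [0.6077, 0.1547, 0.0322]
tool_rot: [-3.141, -0.001, -0.005]
ft_force: [0.1, 0.0, -0.6]
grip_width: 0.718
```

Request:
servo_tool:
  series:
    - {"travel": [0,0,0],"angular": [0,0,0]}
    - {"travel": [0,0,0],"angular": [0,0,0]}
    - {"travel": [0,0,0],"angular": [0,0,0]}
    - {"travel": [0,0,0],"angular": [0,0,0]}
    - {"travel": [0,0,0],"angular": [0,0,0]}

```text
time: 4.0
position: [0.6065, 0.1547, 0.0304]
tool_rot: [3.141, 0.001, 0.0]
ft_force: [-0.3, -0.3, 2.2]
grip_width: 0.449
```

Request:
servo_tool:
  series:
    - {"travel": [0,0,-0.03],"angular": [0,0,0]}
    - {"travel": [0,-0.02,-0.03],"angular": [0,0,0]}
    - {"travel": [-0.005,-0.04,0],"angular": [0,0,0]}
    - {"travel": [-0.005,-0.04,0],"angular": [0,0,0]}
    - {"travel": [-0.005,-0.04,0],"angular": [0,0,0]}

```text
time: 4.5
position: [0.5913, 0.2957, 0.0904]
tool_rot: [3.142, -0.0, 0.001]
ft_force: [-0.1, -0.4, -1.8]
grip_width: 0.453
```

Request:
servo_tool:
  series:
    - {"travel": [-0.0045,-0.037,0],"angular": [0,0,0]}
    - {"travel": [0,0,0],"angular": [0,0,0]}
    - {"travel": [0,0,0],"angular": [0,0,0]}

```text
time: 4.8
position: [0.5858, 0.333, 0.0897]
tool_rot: [3.141, 0.006, -0.001]
ft_force: [-0.4, -0.2, -0.0]
grip_width: 0.456
```

```bash
python3 shot.py w4
```

```text
4.8 [0.58581297 0.33300225 0.08970435] [ 3.14149988e+00  5.97421167e-03 -1.39371335e-03]
```

View pics/w4.png

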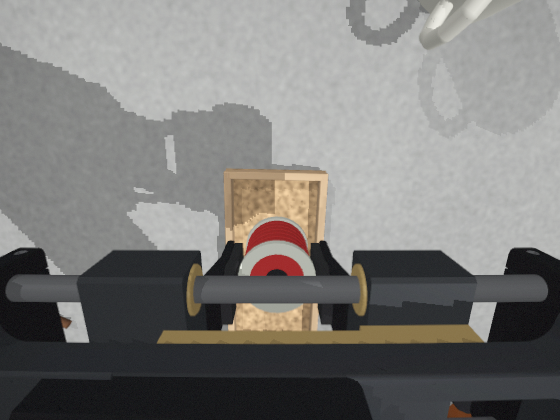

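The red spool is held upright at (277,262), centred sideways over the wood tray's far compartment. I'll lower it.

Request:
servo_tool:
  series:
    - {"travel": [0,0,0.025],"angular": [0,0,0]}
    - {"travel": [0,0,0.02],"angular": [0,0,0]}
    - {"travel": [0,0,0.009],"angular": [0,0,0]}
    - {"travel": [0,0,0],"angular": [0,0,0]}
    - {"travel": [0,0,0],"angular": [0,0,0]}

```text
time: 5.35
position: [0.5876, 0.3308, 0.0367]
tool_rot: [-3.142, 0.001, -0.001]
ft_force: [0.5, 0.3, 0.1]
grip_width: 0.451
```

Request:
servo_tool:
  series:
    - {"travel": [0,0,0],"angular": [0,0,0]}
    - {"travel": [0,0,0],"angular": [0,0,0]}
    - {"travel": [0,0,0],"angular": [0,0,0]}
    - {"travel": [0,0,0],"angular": [0,0,0]}
    - {"travel": [0,0,0],"angular": [0,0,0]}
  claw: 0.075

```text
time: 5.85
position: [0.5869, 0.3316, 0.0363]
tool_rot: [3.142, 0.001, 0.0]
ft_force: [0.2, 0.6, 0.2]
grip_width: 0.807
```

Request:
servo_tool:
  series:
    - {"travel": [0,0,-0.05],"angular": [0,0,0]}
    - {"travel": [0,0,-0.05],"angular": [0,0,0]}
    - {"travel": [-0.0184,0.0427,0],"angular": [0,0,0]}
    - {"travel": [-0.0184,0.0427,0],"angular": [0,0,0]}
    - {"travel": [-0.0184,0.0427,0],"angular": [0,0,0]}
  claw: 0.087

```text
time: 6.35
position: [0.5311, 0.2024, 0.1365]
tool_rot: [3.142, 0.003, 0.001]
ft_force: [0.7, -1.2, 0.5]
grip_width: 0.992
```

Request:
servo_tool:
  series:
    - {"travel": [-0.0184,0.0427,0],"angular": [0,0,0]}
    - {"travel": [-0.0184,0.0427,0],"angular": [0,0,0]}
    - {"travel": [-0.0184,0.0427,0],"angular": [0,0,0]}
    - {"travel": [-0.0184,0.0427,0],"angular": [0,0,0]}
    - {"travel": [-0.018,0.0427,0],"angular": [0,0,0]}

```text
time: 6.85
position: [0.4394, -0.0117, 0.1366]
tool_rot: [3.141, 0.002, 0.002]
ft_force: [1.0, 0.2, 0.6]
grip_width: 1.001
```

Request:
servo_tool:
  series:
    - {"travel": [0,0,0],"angular": [0,0,0]}
    - {"travel": [0,0,0],"angular": [0,0,0]}

```text
time: 7.05
position: [0.4403, -0.0108, 0.1366]
tool_rot: [3.141, -0.003, 0.002]
ft_force: [0.5, 0.6, -0.0]
grip_width: 0.995
```

```bash
python3 shot.py w5
```

```text
7.05 [ 0.44026447 -0.01082211  0.13655611] [ 3.14122583e+00 -2.68652768e-03  1.50946533e-03]
```

View pics/w5.png

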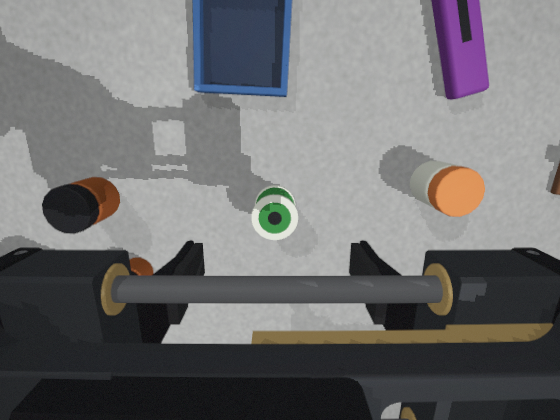

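The green spool is at (274,217), between the jaws. The amber lid is at (70,209) and the white jar's lid at (455,190).

Run:
```python
from h import *
import pickle
np.set_printoptions(precision=4,suppress=True)
c,st,im=pickle.load(open("w5.pkl","rb"))
print(plane(c,[(274,217)],.045),plane(c,[(70,209),(455,190)],.052))
```

```text
[[ 0.4408 -0.0098  0.045 ]] [[ 0.4504  0.1603  0.052 ]
 [ 0.4655 -0.1579  0.052 ]]
```

Request:
servo_tool:
  series:
    - {"travel": [0,0,0.04],"angular": [0,0,0]}
    - {"travel": [0,0,0.04],"angular": [0,0,0]}
    - {"travel": [0,0,0.026],"angular": [0,0,0]}
    - {"travel": [0,0,0],"angular": [0,0,0]}
    - {"travel": [0,0,0],"angular": [0,0,0]}

```text
time: 7.6
position: [0.4409, -0.0086, 0.0306]
tool_rot: [-3.14, -0.005, 0.0]
ft_force: [-0.4, -0.5, 0.7]
grip_width: 1.001
```

Request:
servo_tool:
  series:
    - {"travel": [0,0,0],"angular": [0,0,0]}
    - {"travel": [0,0,0],"angular": [0,0,0]}
    - {"travel": [0,0,0],"angular": [0,0,0]}
    - {"travel": [0,0,0],"angular": [0,0,0]}
    - {"travel": [0,0,0],"angular": [0,0,0]}
  claw: 0.03

```text
time: 8.1
position: [0.4406, -0.0103, 0.0306]
tool_rot: [3.141, 0.001, 0.001]
ft_force: [1.1, -0.6, 0.0]
grip_width: 0.633
```

Request:
servo_tool:
  series:
    - {"travel": [0,0,0],"angular": [0,0,0]}
    - {"travel": [0,0,0],"angular": [0,0,0]}
    - {"travel": [0,0,0],"angular": [0,0,0]}
    - {"travel": [0,0,0],"angular": [0,0,0]}

```text
time: 8.5
position: [0.4403, -0.0102, 0.0303]
tool_rot: [3.141, 0.001, -0.0]
ft_force: [0.0, -0.0, 0.9]
grip_width: 0.456
```

Request:
servo_tool:
  series:
    - {"travel": [0,0,-0.03],"angular": [0,0,0]}
    - {"travel": [0,0,-0.04],"angular": [0,0,0]}
    - {"travel": [0.0087,-0.03,-0.03],"angular": [0,0,0]}
    - {"travel": [0.0087,-0.044,0],"angular": [0,0,0]}
    - {"travel": [0.0087,-0.045,0],"angular": [0,0,0]}

```text
time: 9.0
position: [0.4675, 0.1095, 0.1316]
tool_rot: [3.141, -0.003, 0.005]
ft_force: [1.1, -1.0, -0.9]
grip_width: 0.45
```

Request:
servo_tool:
  series:
    - {"travel": [0.0087,-0.045,0],"angular": [0,0,0]}
    - {"travel": [0.0087,-0.045,0],"angular": [0,0,0]}
    - {"travel": [0.0087,-0.045,0],"angular": [0,0,0]}
    - {"travel": [0.0087,-0.045,0],"angular": [0,0,0]}
    - {"travel": [0.0087,-0.045,0],"angular": [0,0,0]}

```text
time: 9.5
position: [0.5098, 0.3353, 0.1297]
tool_rot: [3.141, 0.0, -0.001]
ft_force: [1.7, -0.1, 0.3]
grip_width: 0.454
```

Request:
servo_tool:
  series:
    - {"travel": [0,0,0],"angular": [0,0,0]}
    - {"travel": [0,0,0],"angular": [0,0,0]}

```text
time: 9.7
position: [0.5086, 0.3352, 0.1293]
tool_rot: [-3.142, -0.006, 0.003]
ft_force: [0.2, -0.1, -0.5]
grip_width: 0.457
```

```bash
python3 shot.py w6
```

```text
9.7 [0.50862129 0.33520323 0.12929678] [-3.14156985 -0.00583627  0.00315209]
```

View pics/w6.png

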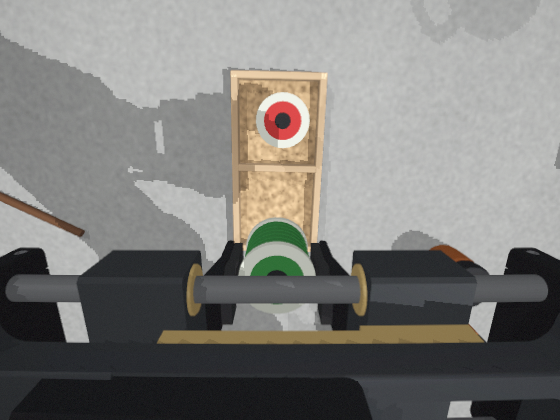

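The red spool stands in its compartment at (283,120). The green one is held over the near compartment, so I'll lower it.

Request:
servo_tool:
  series:
    - {"travel": [0.001,0.001,0.04],"angular": [0,0,0]}
    - {"travel": [0,0,0.035],"angular": [0,0,0]}
    - {"travel": [0,0,0.018],"angular": [0,0,0]}
    - {"travel": [0,0,0],"angular": [0,0,0]}
    - {"travel": [0,0,0],"angular": [0,0,0]}

```text
time: 10.25
position: [0.5113, 0.3326, 0.0382]
tool_rot: [-3.141, 0.0, -0.001]
ft_force: [0.7, -0.2, -0.6]
grip_width: 0.455
```

Request:
servo_tool:
  series:
    - {"travel": [0,0,0],"angular": [0,0,0]}
    - {"travel": [0,0,0],"angular": [0,0,0]}
    - {"travel": [0,0,0],"angular": [0,0,0]}
    - {"travel": [0,0,0],"angular": [0,0,0]}
    - {"travel": [0,0,0],"angular": [0,0,0]}
  claw: 0.075

```text
time: 10.75
position: [0.5107, 0.333, 0.0375]
tool_rot: [-3.142, -0.001, -0.001]
ft_force: [0.4, 0.5, -0.2]
grip_width: 0.808
```

Request:
servo_tool:
  series:
    - {"travel": [0,0,-0.05],"angular": [0,0,0]}
    - {"travel": [0,0,-0.05],"angular": [0,0,0]}
    - {"travel": [-0.015,0.042,0],"angular": [0,0,0]}
    - {"travel": [-0.015,0.042,0],"angular": [0,0,0]}
    - {"travel": [-0.015,0.042,0],"angular": [0,0,0]}
  claw: 0.087

```text
time: 11.25
position: [0.4652, 0.2058, 0.1375]
tool_rot: [3.142, 0.003, 0.001]
ft_force: [0.2, -0.9, -0.3]
grip_width: 0.998
```

Request:
servo_tool:
  series:
    - {"travel": [-0.013,0.044,0],"angular": [0,0,0]}
    - {"travel": [0,0,0],"angular": [0,0,0]}
    - {"travel": [0,0,0],"angular": [0,0,0]}

```text
time: 11.55
position: [0.453, 0.1618, 0.1376]
tool_rot: [3.141, -0.003, 0.002]
ft_force: [0.6, 0.8, 0.3]
grip_width: 1.002
```

```bash
python3 shot.py w7
```

```text
11.55 [0.45302302 0.16184043 0.13756669] [ 3.14088542e+00 -2.97448698e-03  1.92414776e-03]
```

View pics/w7.png

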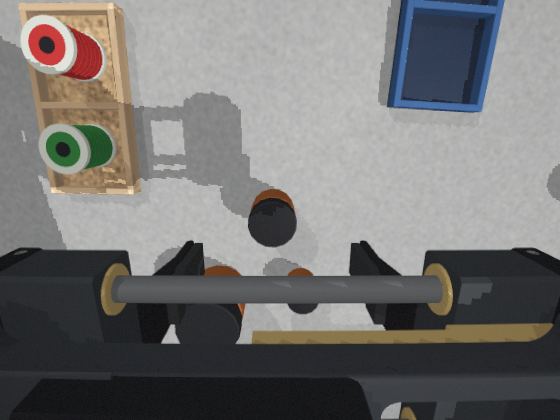

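Both spools stand in the wood tray. The amber jar's lid is at (272,222). Before descending I'll check the big jar's clearance.

Run:
```python
from h import *
import pickle
from bench import ctrl
np.set_printoptions(precision=4,suppress=True)
c,st,im=pickle.load(open("w7.pkl","rb"));T=ctrl.calibration("top");S=ctrl.calibration("scene")
print(plane(c,[(272,222)],.052)); 
print("big",tri(T,[(186,303)],S,[(370+518/7,160+205/7)]),"small",tri(T,[(227,298)],S,[(370+208/7,160+140/7)]))
print("amber vs top",tri(T,[(214.5,262.5)],c,[(272,222)]))
```

```text
[[0.451  0.1645 0.052 ]]
big [[0.3582 0.2231 0.0608 0.0007]] small [[0.3668 0.1363 0.0305 0.001 ]]
amber vs top [[0.4479 0.1646 0.0424 0.0001]]
```

Request:
servo_tool:
  series:
    - {"travel": [-0.0025,-0.0025,0.04],"angular": [0,0,0]}
    - {"travel": [0,0,0.04],"angular": [0,0,0]}
    - {"travel": [0,0,0.023],"angular": [0,0,0]}
    - {"travel": [0,0,0],"angular": [0,0,0]}
    - {"travel": [0,0,0],"angular": [0,0,0]}

```text
time: 12.1
position: [0.4504, 0.1673, 0.0346]
tool_rot: [-3.14, -0.005, 0.001]
ft_force: [-0.1, -0.1, -0.2]
grip_width: 0.997
```

Request:
servo_tool:
  series:
    - {"travel": [0,0,0],"angular": [0,0,0]}
    - {"travel": [0,0,0],"angular": [0,0,0]}
    - {"travel": [0,0,0],"angular": [0,0,0]}
    - {"travel": [0,0,0],"angular": [0,0,0]}
    - {"travel": [0,0,0],"angular": [0,0,0]}
  claw: 0.03
  squeeze: 20

```text
time: 12.6
position: [0.4506, 0.1653, 0.0346]
tool_rot: [3.141, 0.001, 0.001]
ft_force: [-1.2, -0.5, 0.7]
grip_width: 0.633
```

Request:
servo_tool:
  series:
    - {"travel": [0,0,0],"angular": [0,0,0]}
    - {"travel": [0,0,0],"angular": [0,0,0]}
    - {"travel": [0,0,0],"angular": [0,0,0]}
    - {"travel": [0,0,0],"angular": [0,0,0]}

```text
time: 13.0
position: [0.4503, 0.1653, 0.0343]
tool_rot: [3.141, 0.001, -0.0]
ft_force: [-0.2, -0.9, 2.3]
grip_width: 0.481
```

Request:
servo_tool:
  series:
    - {"travel": [0,0,-0.03],"angular": [0,0,0]}
    - {"travel": [0,0,-0.03],"angular": [0,0,0]}
    - {"travel": [0.035,0.025,-0.01],"angular": [0,0,0]}
    - {"travel": [0.035,0.025,0],"angular": [0,0,0]}
    - {"travel": [0.035,0.025,0],"angular": [0,0,0]}

```text
time: 13.5
position: [0.5569, 0.0894, 0.1049]
tool_rot: [3.141, 0.002, 0.003]
ft_force: [0.1, 0.8, -0.1]
grip_width: 0.476
```

Request:
servo_tool:
  series:
    - {"travel": [0.035,0.025,0],"angular": [0,0,0]}
    - {"travel": [0.035,0.025,0],"angular": [0,0,0]}
    - {"travel": [0.036,0.026,0],"angular": [0,0,0]}
    - {"travel": [0,0,0],"angular": [0,0,0]}
    - {"travel": [0,0,0],"angular": [0,0,0]}

```text
time: 14.0
position: [0.6613, 0.0136, 0.103]
tool_rot: [-3.141, 0.002, 0.003]
ft_force: [0.2, 0.3, 0.3]
grip_width: 0.473
```

```bash
python3 shot.py w8
```

```text
14.0 [0.6613406  0.01360384 0.10295531] [-3.14077142e+00  2.23467992e-03  3.07323116e-03]
```

View pics/w8.png

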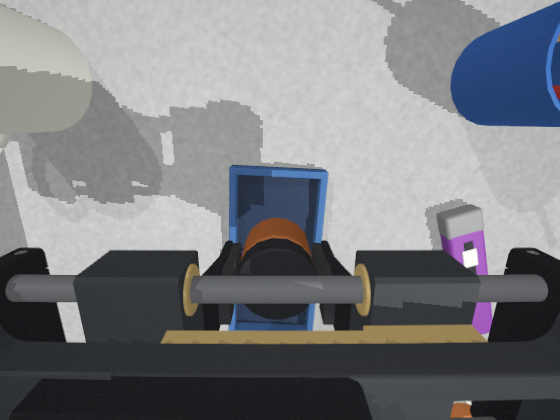

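The amber jar is upright and centred sideways over the far blue compartment, at (278,260). I'll lower it.

Request:
servo_tool:
  series:
    - {"travel": [0,0,0.03],"angular": [0,0,0]}
    - {"travel": [0,0,0.022],"angular": [0,0,0]}
    - {"travel": [0,0,0.011],"angular": [0,0,0]}
    - {"travel": [0,0,0],"angular": [0,0,0]}
    - {"travel": [0,0,0],"angular": [0,0,0]}

```text
time: 14.55
position: [0.6616, 0.0154, 0.0422]
tool_rot: [-3.142, -0.003, -0.002]
ft_force: [-0.6, -0.4, -0.1]
grip_width: 0.474
```

Request:
servo_tool:
  series:
    - {"travel": [0,0,0],"angular": [0,0,0]}
    - {"travel": [0,0,0],"angular": [0,0,0]}
    - {"travel": [0,0,0],"angular": [0,0,0]}
    - {"travel": [0,0,0],"angular": [0,0,0]}
    - {"travel": [0,0,0],"angular": [0,0,0]}
  claw: 0.075

```text
time: 15.05
position: [0.6615, 0.0145, 0.0414]
tool_rot: [3.141, 0.001, 0.0]
ft_force: [0.5, -0.1, 0.2]
grip_width: 0.82
```

Request:
servo_tool:
  series:
    - {"travel": [0,0,-0.05],"angular": [0,0,0]}
    - {"travel": [0,0,-0.05],"angular": [0,0,0]}
    - {"travel": [-0.039,0.03,0],"angular": [0,0,0]}
    - {"travel": [-0.039,0.035,0],"angular": [0,0,0]}
    - {"travel": [-0.039,0.037,0],"angular": [0,0,0]}
  claw: 0.087

```text
time: 15.55
position: [0.5478, -0.0839, 0.1416]
tool_rot: [3.141, 0.003, 0.001]
ft_force: [0.3, -1.5, 0.9]
grip_width: 0.99
```

Request:
servo_tool:
  series:
    - {"travel": [-0.039,0.037,0],"angular": [0,0,0]}
    - {"travel": [-0.039,0.037,0],"angular": [0,0,0]}
    - {"travel": [0,0,0],"angular": [0,0,0]}
    - {"travel": [0,0,0],"angular": [0,0,0]}

```text
time: 15.95
position: [0.476, -0.1534, 0.1416]
tool_rot: [3.141, -0.004, 0.001]
ft_force: [0.2, 0.8, -0.3]
grip_width: 1.004
```

```bash
python3 shot.py w9
```

```text
15.95 [ 0.4759641  -0.15343809  0.14163192] [ 3.14063937e+00 -3.83804040e-03  1.06482526e-03]
```

View pics/w9.png

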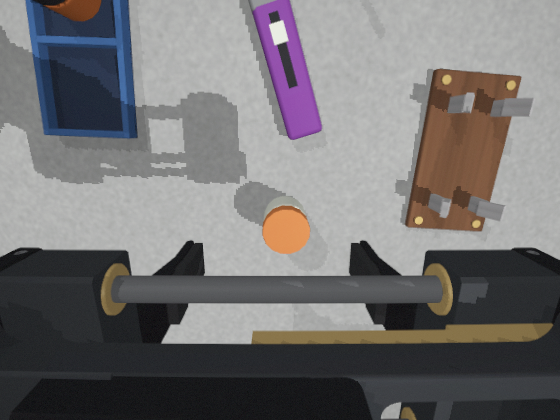

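The white jar's lid is at (286,230), and the knife's near end is at (305,133), clear of the jaws.

Run:
```python
from h import *
import pickle
np.set_printoptions(precision=4,suppress=True)
c,st,im=pickle.load(open("w9.pkl","rb"))
print(plane(c,[(286,229.5)],.052)); 
P=plane(c,[(435,69),(521,77),(482,231),(407,227)],.008);d=P[0]-P[3]+P[1]-P[2]
print(P,P.mean(0),np.degrees(np.arctan2(d[1],d[0])),np.linalg.norm(d)/2)
```

```text
[[ 0.4657 -0.1627  0.052 ]]
[[ 0.6002 -0.2958  0.008 ]
 [ 0.5946 -0.3757  0.008 ]
 [ 0.4472 -0.3665  0.008 ]
 [ 0.4521 -0.2875  0.008 ]] [ 0.5235 -0.3314  0.008 ] -3.385365057361195 0.14802490112641004
```

Request:
servo_tool:
  series:
    - {"travel": [-0.011,0.0085,0.04],"angular": [0,0,0]}
    - {"travel": [0,0,0.042],"angular": [0,0,0]}
    - {"travel": [0,0,0.025],"angular": [0,0,0]}
    - {"travel": [0,0,0],"angular": [0,0,0]}
    - {"travel": [0,0,0],"angular": [0,0,0]}

```text
time: 16.5
position: [0.4668, -0.1593, 0.0346]
tool_rot: [-3.14, -0.005, -0.001]
ft_force: [0.5, -0.2, 0.4]
grip_width: 1.001
```

Request:
servo_tool:
  series:
    - {"travel": [0,0,0],"angular": [0,0,0]}
    - {"travel": [0,0,0],"angular": [0,0,0]}
    - {"travel": [0,0,0],"angular": [0,0,0]}
    - {"travel": [0,0,0],"angular": [0,0,0]}
    - {"travel": [0,0,0],"angular": [0,0,0]}
  claw: 0.03
  squeeze: 20

```text
time: 17.0
position: [0.4657, -0.161, 0.0346]
tool_rot: [3.141, 0.001, 0.001]
ft_force: [0.8, -0.0, -0.1]
grip_width: 0.635
```

Request:
servo_tool:
  series:
    - {"travel": [0,0,0],"angular": [0,0,0]}
    - {"travel": [0,0,0],"angular": [0,0,0]}
    - {"travel": [0,0,0],"angular": [0,0,0]}
    - {"travel": [0,0,0],"angular": [0,0,0]}

```text
time: 17.4
position: [0.4655, -0.1609, 0.0343]
tool_rot: [3.141, 0.001, -0.0]
ft_force: [-0.2, 0.2, 0.9]
grip_width: 0.478
```

Request:
servo_tool:
  series:
    - {"travel": [0,0,-0.03],"angular": [0,0,0]}
    - {"travel": [0,0,-0.035],"angular": [0,0,0]}
    - {"travel": [0.0238,-0.0358,-0.005],"angular": [0,0,0]}
    - {"travel": [0.0238,-0.0358,0],"angular": [0,0,0]}
    - {"travel": [0.0238,-0.0358,0],"angular": [0,0,0]}

```text
time: 17.9
position: [0.5376, -0.0526, 0.1048]
tool_rot: [3.141, -0.001, 0.002]
ft_force: [-0.5, 0.1, -1.2]
grip_width: 0.478
```

Request:
servo_tool:
  series:
    - {"travel": [0.0238,-0.0358,0],"angular": [0,0,0]}
    - {"travel": [0.0238,-0.0358,0],"angular": [0,0,0]}
    - {"travel": [0,0,0],"angular": [0,0,0]}
    - {"travel": [0,0,0],"angular": [0,0,0]}

```text
time: 18.3
position: [0.5841, 0.0198, 0.1036]
tool_rot: [-3.141, -0.006, 0.002]
ft_force: [0.4, -0.1, -1.0]
grip_width: 0.476
```

```bash
python3 shot.py w10
```

```text
18.3 [0.58414998 0.01982941 0.10362638] [-3.14094230e+00 -5.87717302e-03  1.91675831e-03]
```

View pics/w10.png

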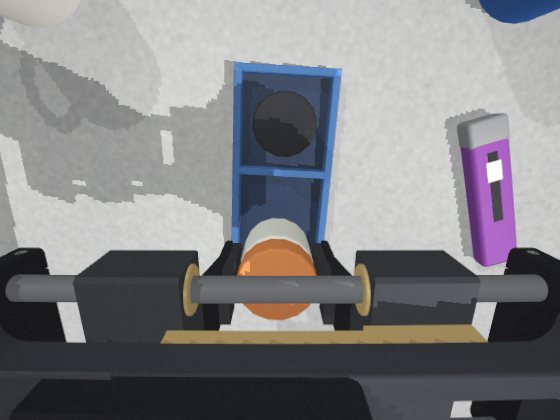

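The amber jar stands in the far compartment at (285,123). The white jar is over the near one, so I'll lower it.

Request:
servo_tool:
  series:
    - {"travel": [0,0.001,0.03],"angular": [0,0,0]}
    - {"travel": [0,0,0.022],"angular": [0,0,0]}
    - {"travel": [0,0,0.012],"angular": [0,0,0]}
    - {"travel": [0,0,0],"angular": [0,0,0]}
    - {"travel": [0,0,0],"angular": [0,0,0]}

```text
time: 18.85
position: [0.5846, 0.0166, 0.0408]
tool_rot: [3.141, -0.001, 0.001]
ft_force: [-0.3, 0.2, -0.7]
grip_width: 0.474
```

Request:
servo_tool:
  series:
    - {"travel": [0,0,0],"angular": [0,0,0]}
    - {"travel": [0,0,0],"angular": [0,0,0]}
    - {"travel": [0,0,0],"angular": [0,0,0]}
    - {"travel": [0,0,0],"angular": [0,0,0]}
    - {"travel": [0,0,0],"angular": [0,0,0]}
  claw: 0.075

```text
time: 19.35
position: [0.5845, 0.0174, 0.0404]
tool_rot: [3.141, 0.001, 0.0]
ft_force: [0.2, -1.4, -0.5]
grip_width: 0.818
```

Request:
servo_tool:
  series:
    - {"travel": [0,0,-0.05],"angular": [0,0,0]}
    - {"travel": [0,0,-0.05],"angular": [0,0,0]}
    - {"travel": [-0.02,0.04,0],"angular": [0,0,0]}
    - {"travel": [-0.02,0.042,0],"angular": [0,0,0]}
    - {"travel": [-0.01,0.042,0],"angular": [0,0,0]}
  claw: 0.087

```text
time: 19.85
position: [0.5332, -0.1077, 0.1408]
tool_rot: [3.14, 0.003, 0.0]
ft_force: [0.8, -0.9, -0.6]
grip_width: 0.996
```

Request:
servo_tool:
  series:
    - {"travel": [0,0.042,0],"angular": [0,0,0]}
    - {"travel": [0,0.012,0],"angular": [0,0,0]}
    - {"travel": [0,0,0],"angular": [0,0,0]}
    - {"travel": [0,0,0],"angular": [0,0,0]}

```text
time: 20.25
position: [0.5348, -0.1589, 0.1402]
tool_rot: [-3.14, -0.003, 0.0]
ft_force: [0.6, 1.1, 0.0]
grip_width: 1.004
```

```bash
python3 shot.py w11
```

```text
20.25 [ 0.53476382 -0.15891557  0.14018018] [-3.14021245e+00 -3.37723704e-03  3.43222579e-05]
```

View pics/w11.png

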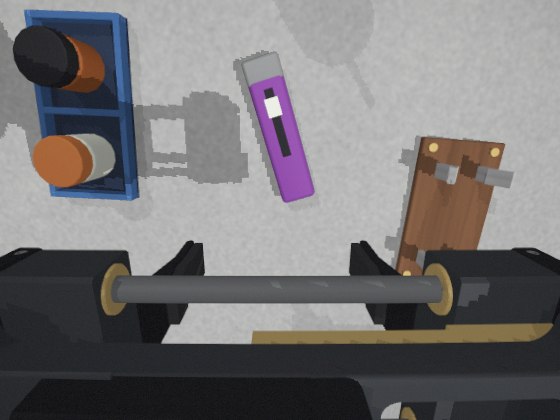

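Both jars are in the blue tray. The knife is fully in view, with its nose at (262,62) and its near end at (298,196). I'll measure its top face from a crop.

Run:
```python
from h import *
import pickle
c,st,im=pickle.load(open("w11.pkl","rb"))
crop(im,230,40,95,170,4,"pics/w11c.png")
```

```text
(no output)
```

View pics/w11c.png

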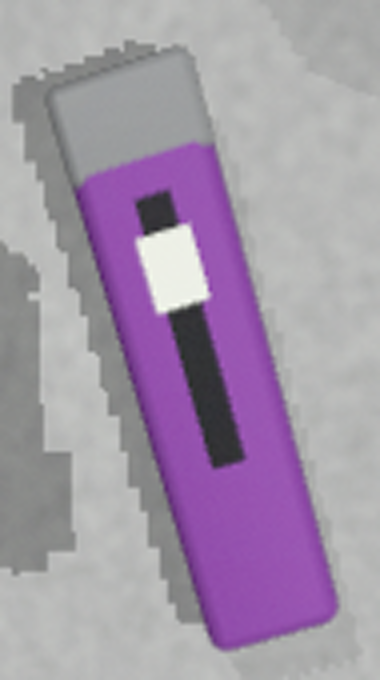

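Run:
```python
from h import *
import pickle
from bench import ctrl
np.set_printoptions(precision=4,suppress=True)
c,st,im=pickle.load(open("w11.pkl","rb"));T=ctrl.calibration("top")
uv=(np.array([(48,92),(191,46),(341,612),(211,652)])+.5)/4-.5+[230,40]
P=plane(c,uv,.018);d=P[0]-P[3]+P[1]-P[2]
print(P,P.mean(0),np.degrees(np.arctan2(d[1],d[0])),np.linalg.norm(d)/2,np.linalg.norm(P[0]-P[1]),np.linalg.norm(P[2]-P[3]))
tp=(np.array([(108,72),(172,55),(246,308),(185,328)])+.5)/5-.5+[320,160]
print(tri(T,tp,c,uv))
s=ctrl.get_state()
m=R.from_rotvec(s['tool_rot']).as_matrix();print(np.degrees(np.arctan2(m[1,0],m[0,0])),m)
```

```text
[[ 0.6616 -0.1303  0.018 ]
 [ 0.6705 -0.1604  0.018 ]
 [ 0.5497 -0.1959  0.018 ]
 [ 0.5399 -0.1654  0.018 ]] [ 0.6054 -0.163   0.018 ] 16.22913366226911 0.12631104342478536 0.031345381342278496 0.032036045488799805
[[ 0.6621 -0.1292  0.0083  0.0025]
 [ 0.6707 -0.1601  0.0103  0.003 ]
 [ 0.5479 -0.196   0.0087  0.0024]
 [ 0.5381 -0.1654  0.0108  0.0004]]
0.215471514756565 [[ 1.      0.0038  0.    ]
 [ 0.0038 -1.      0.0013]
 [ 0.     -0.0013 -1.    ]]
```

Request:
servo_tool:
  series:
    - {"travel": [0.035,0.0015,0],"angular": [0,0,0]}
    - {"travel": [0.0348,0.002,0],"angular": [0,0,0]}
    - {"travel": [0,0,0.03],"angular": [0,0,-0.14]}
    - {"travel": [0,0,0.03],"angular": [0,0,-0.14]}
    - {"travel": [0,0,0],"angular": [0,0,0]}

```text
time: 20.8
position: [0.6015, -0.1606, 0.0759]
tool_rot: [-3.105, -0.446, 0.011]
ft_force: [-0.3, -0.8, -0.1]
grip_width: 1.0
```

Request:
servo_tool:
  series:
    - {"travel": [0,0,0],"angular": [0,0,0]}

```text
time: 20.9
position: [0.6044, -0.1621, 0.0804]
tool_rot: [-3.11, -0.438, 0.001]
ft_force: [0.7, 0.1, 0.1]
grip_width: 1.001
```

```bash
python3 shot.py w12
```

```text
20.9 [ 0.60440756 -0.16213627  0.08036923] [-3.10954569e+00 -4.38385903e-01  8.10585748e-04]
```

View pics/w12.png

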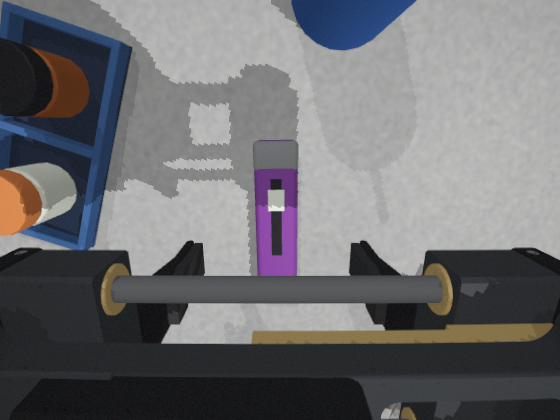

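The knife lies straight and centred between the jaws, at column 276 with its nose edge at row 140. I'll check the distance along its length.

Run:
```python
from h import *
import pickle
c,st,im=pickle.load(open("w12.pkl","rb"))
m=R.from_rotvec(st['tool_rot']).as_matrix()
for uv,z in(((276,141),.018),((255,200),.018),((296.5,200),.018),((296.5,260),.018),((254.5,150),.018)):
    print(uv,m.T@(plane(c,[uv],z)[0]-st['position']))
```

```text
(276, 141) [0.06503797 0.0008489  0.06234667]
(255, 200) [ 0.02241193 -0.01475788  0.06238191]
(296.5, 200) [0.02238396 0.01595384 0.06234026]
(296.5, 260) [-0.02620494  0.01682032  0.06235513]
(254.5, 150) [ 0.05884202 -0.01435739  0.06236934]
```

Request:
servo_tool:
  series:
    - {"travel": [0,0,0.03],"angular": [0,0,0]}
    - {"travel": [0,0,0.018],"angular": [0,0,0]}
    - {"travel": [0,0,0.01],"angular": [0,0,0]}
    - {"travel": [0,0,0.004],"angular": [0,0,0]}
    - {"travel": [0,0,0],"angular": [0,0,0]}

```text
time: 21.45
position: [0.6044, -0.164, 0.0183]
tool_rot: [-3.111, -0.439, 0.0]
ft_force: [0.0, 0.0, 1.0]
grip_width: 1.004
```

Request:
servo_tool:
  series:
    - {"travel": [0,0,0.0025],"angular": [0,0,0]}
    - {"travel": [0,0,0],"angular": [0,0,0]}
    - {"travel": [0,0,0],"angular": [0,0,0]}

```text
time: 21.75
position: [0.6047, -0.1643, 0.0163]
tool_rot: [3.11, 0.439, 0.001]
ft_force: [0.5, -0.5, 0.2]
grip_width: 1.0
```

Request:
servo_tool:
  series:
    - {"travel": [0,0,0],"angular": [0,0,0]}
    - {"travel": [0,0,0],"angular": [0,0,0]}
    - {"travel": [0,0,0],"angular": [0,0,0]}
    - {"travel": [0,0,0],"angular": [0,0,0]}
    - {"travel": [0,0,0],"angular": [0,0,0]}
  claw: 0.02
  squeeze: 50

```text
time: 22.25
position: [0.6043, -0.1642, 0.0158]
tool_rot: [3.111, 0.44, -0.0]
ft_force: [0.3, -0.0, -0.9]
grip_width: 0.622
```

Request:
servo_tool:
  series:
    - {"travel": [0,0,0],"angular": [0,0,0]}
    - {"travel": [0,0,0],"angular": [0,0,0]}
    - {"travel": [0,0,0],"angular": [0,0,0]}
    - {"travel": [0,0,0],"angular": [0,0,0]}
    - {"travel": [0,0,0],"angular": [0,0,0]}

```text
time: 22.75
position: [0.6043, -0.164, 0.0157]
tool_rot: [-3.111, -0.44, 0.0]
ft_force: [0.1, 0.1, 0.8]
grip_width: 0.361
```

Request:
servo_tool:
  series:
    - {"travel": [0,0,0],"angular": [0,0,0]}
    - {"travel": [0,0,0],"angular": [0,0,0]}
    - {"travel": [0,0,0],"angular": [0,0,0]}

```text
time: 23.05
position: [0.6043, -0.1641, 0.0158]
tool_rot: [3.111, 0.44, -0.0]
ft_force: [0.2, 0.0, -0.4]
grip_width: 0.361
```

Request:
servo_tool:
  series:
    - {"travel": [0,0,-0.03],"angular": [0,0,0]}
    - {"travel": [0,0,-0.04],"angular": [0,0,0]}
    - {"travel": [0,0,-0.03],"angular": [0,0,0.115]}
    - {"travel": [0,0,0],"angular": [0,0,0.115]}
    - {"travel": [0,0,0],"angular": [0,0,0.1156]}

```text
time: 23.55
position: [0.6051, -0.1645, 0.1173]
tool_rot: [3.138, -0.109, 0.004]
ft_force: [-0.2, 1.0, -1.5]
grip_width: 0.364
```

Request:
servo_tool:
  series:
    - {"travel": [-0.0173,0.043,0],"angular": [0,0,0]}
    - {"travel": [-0.0173,0.043,0],"angular": [0,0,0]}
    - {"travel": [-0.0173,0.043,0],"angular": [0,0,0]}
    - {"travel": [-0.0173,0.043,0],"angular": [0,0,0]}
    - {"travel": [0,0,0],"angular": [0,0,0]}

```text
time: 24.05
position: [0.5186, -0.341, 0.1152]
tool_rot: [3.134, -0.121, -0.005]
ft_force: [-0.8, -0.4, -0.9]
grip_width: 0.362
```

Request:
servo_tool:
  series:
    - {"travel": [0,0,0],"angular": [0,0,0]}
    - {"travel": [0,0,0],"angular": [0,0,0]}

```text
time: 24.25
position: [0.5248, -0.3298, 0.1157]
tool_rot: [-3.139, 0.099, -0.001]
ft_force: [-0.2, -0.4, -1.6]
grip_width: 0.36
```

```bash
python3 shot.py w13; python3 -c "
from bench import ctrl
import cv2
for n in('scene','top'): cv2.imwrite(f'pics/{n}1.png',ctrl.get_image(n)[:,:,::-1])"
```

```text
24.25 [ 0.5248127  -0.32976052  0.1157018 ] [-3.13900488e+00  9.91524348e-02 -5.85300547e-04]
```

View pics/w13.png

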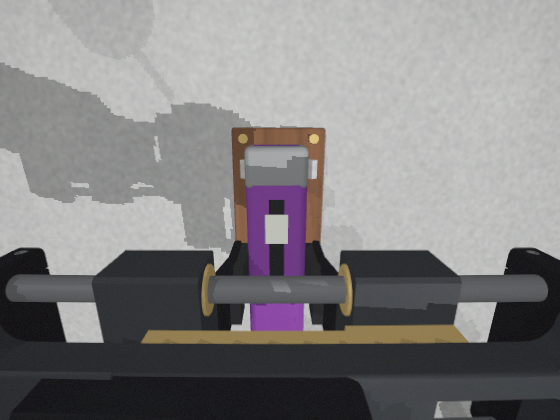

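View pics/scene1.png

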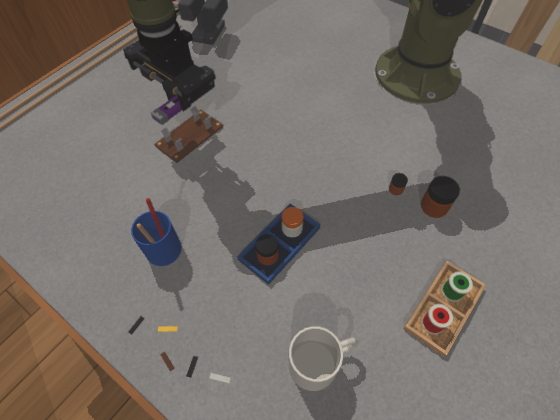

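The spools and jars stand in their trays. The wrist view shows the held knife over the clip, with its nose edge at (277,147) and the clip's far edge from (232,128) to (325,128). I'll measure the alignment.

Run:
```python
from h import *
import pickle
c,st,im=pickle.load(open("w13.pkl","rb"))
crop(im,215,115,130,140,5,"pics/w13c.png")
```

```text
(no output)
```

View pics/w13c.png

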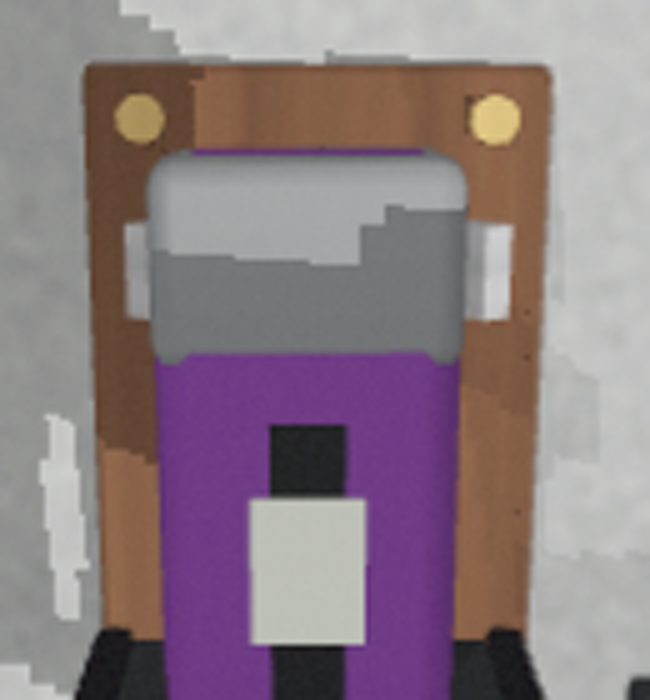

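Run:
```python
from h import *
import pickle
np.set_printoptions(precision=4,suppress=True)
c,st,im=pickle.load(open("w13.pkl","rb"))
m=R.from_rotvec(st['tool_rot']).as_matrix()
f=lambda p,z:(m.T@(plane(c,(np.array(p)+.5)/5-.5+[215,115],z)-st['position']).T).T[:,:2]
a=f([(84,64),(552,66),(104,630),(527,630)],.008);print("plate",a,(a[0]+a[1])/2,(a[2]+a[3])/2)
a=f([(126,222),(512,222),(126,320),(512,320)],.045);print("jaw",a,(a[0]+a[1])/2,a.mean(0))
zt=st['position'][2]-.0158+.018
a=f([(149,200),(467,200),(166,600),(454,600),(308,158)],zt);print("knife",a,(a[0]+a[1])/2,(a[2]+a[3])/2)
print(np.degrees(np.arctan2(m[1,0],m[0,0])))
```

```text
plate [[ 0.0743 -0.0368]
 [ 0.0739  0.0419]
 [-0.0277 -0.0373]
 [-0.0277  0.0417]] [0.0741 0.0026] [-0.0277  0.0022]
jaw [[ 0.052  -0.0261]
 [ 0.052   0.0311]
 [ 0.0373 -0.0266]
 [ 0.0373  0.0316]] [0.052  0.0025] [0.0446 0.0025]
knife [[ 0.0622 -0.0149]
 [ 0.0622  0.0167]
 [ 0.02   -0.0143]
 [ 0.0199  0.0165]
 [ 0.0663  0.0009]] [0.0622 0.0009] [0.0199 0.0011]
-3.6184356395955586
```

Request:
servo_tool:
  series:
    - {"travel": [-0.001,0.0015,0.02],"angular": [0,0,0]}
    - {"travel": [0,0,0.02],"angular": [0,0,0]}
    - {"travel": [0,0,0.008],"angular": [0,0,0]}
    - {"travel": [0,0,0],"angular": [0,0,0]}
    - {"travel": [0,0,0],"angular": [0,0,0]}
  squeeze: 60

```text
time: 24.9
position: [0.5237, -0.3324, 0.0684]
tool_rot: [3.14, -0.1, 0.001]
ft_force: [0.5, -0.3, -1.5]
grip_width: 0.364
```

```bash
python3 shot.py w14
python3 - <<'E'
from h import *
import pickle
c,st,im=pickle.load(open("w14.pkl","rb"))
crop(im,200,110,160,150,5,"pics/w14c.png")
E
```

```text
24.9 [ 0.52374005 -0.3323885   0.06839961] [ 3.13970432e+00 -1.00326545e-01  1.20050829e-03]
```

View pics/w14c.png

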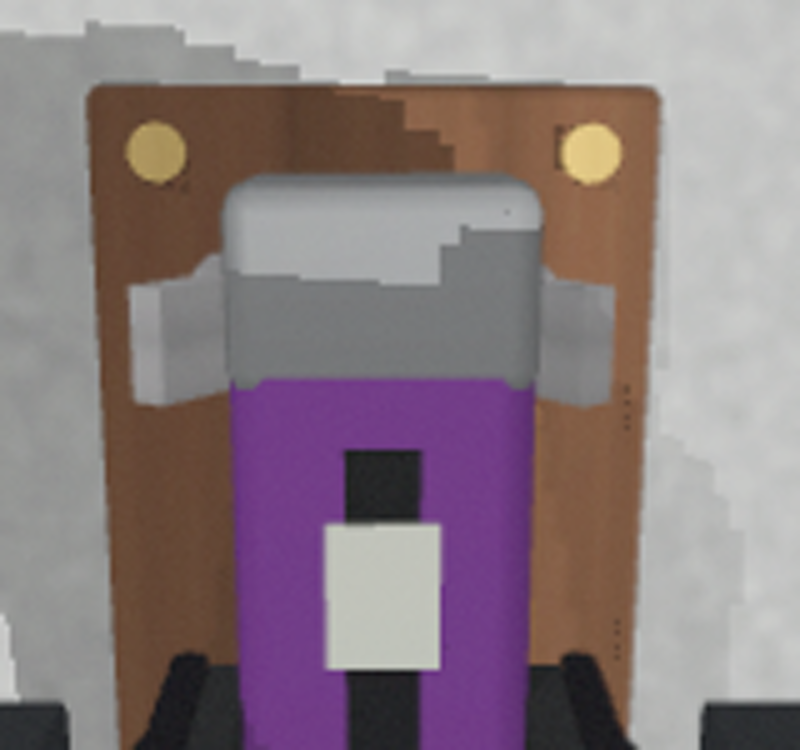

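Request:
servo_tool:
  series:
    - {"travel": [0,0,0.005],"angular": [0,0,0]}
    - {"travel": [0,0,0],"angular": [0,0,0]}
    - {"travel": [0,0,0],"angular": [0,0,0]}
    - {"travel": [0,0,0],"angular": [0,0,0]}

```text
time: 25.35
position: [0.5231, -0.3328, 0.063]
tool_rot: [3.14, -0.102, 0.0]
ft_force: [1.4, 0.1, -0.6]
grip_width: 0.36
```

```bash
python3 shot.py w15
python3 - <<'E'
from h import *
import pickle
c,st,im=pickle.load(open("w15.pkl","rb"))
crop(im,200,110,160,150,5,"pics/w15c.png")
E
```

```text
25.35 [ 0.52308766 -0.33280637  0.06296254] [ 3.13969057e+00 -1.01884591e-01  3.25144772e-04]
```

View pics/w15c.png

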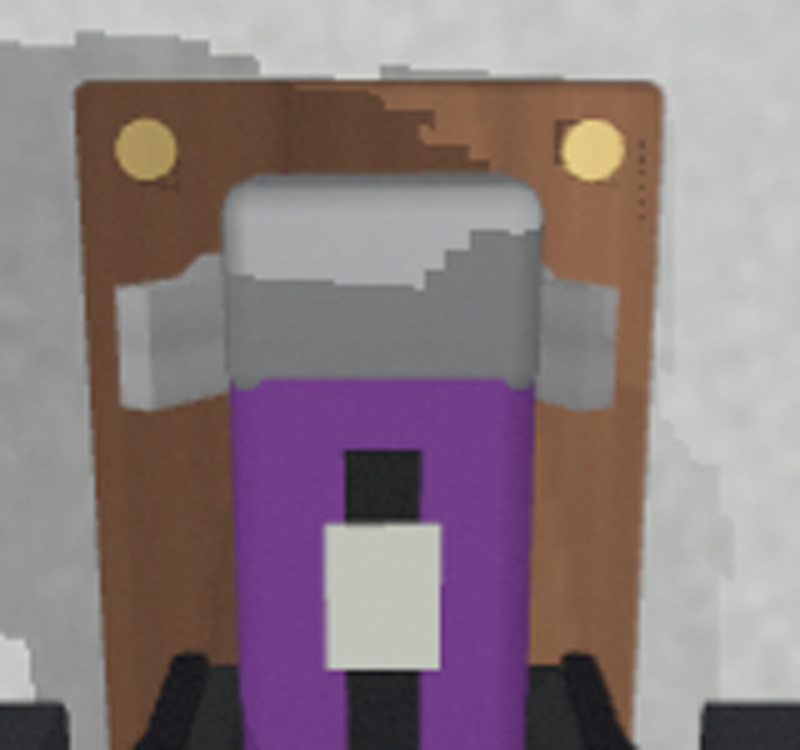

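```bash
cat > al.py <<'E'
from h import *
import pickle
np.set_printoptions(precision=4,suppress=True)
def al(n,plate,jaw,knife,s=5,o=(200,110)):
    c,st,im=pickle.load(open(n+".pkl","rb"))
    m=R.from_rotvec(st['tool_rot']).as_matrix()
    f=lambda p,z:(m.T@(plane(c,(np.array(p)+.5)/s-.5+o,z)-st['position']).T).T[:,:2]
    print("plate",f(plate,.008),f(plate,.008).mean(0));print("jaw",f(jaw,.045).mean(0))
    z=st['position'][2]-.0158+.018;a=f(knife,z);print("knife",a,a[:2].mean(0))
E
python3 -c "
from al import al
al('w15',[(75,80),(663,82)],[(116,288),(618,288),(121,408),(613,408)],[(223,230),(541,230),(382,180)])"
```

```text
plate [[ 0.076  -0.0403]
 [ 0.0756  0.0384]] [ 0.0758 -0.0009]
jaw [ 0.0462 -0.0009]
knife [[ 0.0617 -0.0149]
 [ 0.0617  0.0166]
 [ 0.0666  0.0008]] [0.0617 0.0008]
```

Request:
servo_tool:
  series:
    - {"travel": [0.0005,-0.0017,0],"angular": [0,0,0]}
    - {"travel": [0,0,0.005],"angular": [0,0,0]}
    - {"travel": [0,0,0.005],"angular": [0,0,0]}
    - {"travel": [0,0,0.003],"angular": [0,0,0]}
    - {"travel": [0,0,0],"angular": [0,0,0]}

```text
time: 25.9
position: [0.523, -0.3308, 0.0488]
tool_rot: [-3.139, 0.102, 0.002]
ft_force: [-0.6, 0.1, -0.4]
grip_width: 0.362
```

Request:
servo_tool:
  series:
    - {"travel": [0,0,0.004],"angular": [0,0,0]}
    - {"travel": [0,0,0.004],"angular": [0,0,0]}
    - {"travel": [0,0,0.004],"angular": [0,0,0]}

```text
time: 26.2
position: [0.5245, -0.3311, 0.0383]
tool_rot: [3.139, -0.102, 0.003]
ft_force: [0.0, 0.5, 2.1]
grip_width: 0.36
```

Request:
servo_tool:
  series:
    - {"travel": [0,0,0.004],"angular": [0,0,0]}
    - {"travel": [0,0,0.004],"angular": [0,0,0]}

```text
time: 26.4
position: [0.5237, -0.3311, 0.0295]
tool_rot: [3.14, -0.102, 0.0]
ft_force: [-0.0, 0.6, 2.5]
grip_width: 0.361
```

Request:
servo_tool:
  series:
    - {"travel": [0,0,0.003],"angular": [0,0,0]}
    - {"travel": [0,0,0.003],"angular": [0,0,0]}
    - {"travel": [0,0,0],"angular": [0,0,0]}

```text
time: 26.7
position: [0.5231, -0.3309, 0.0237]
tool_rot: [-3.14, 0.102, 0.002]
ft_force: [-1.3, 0.6, 3.5]
grip_width: 0.361
```

Request:
servo_tool:
  series:
    - {"travel": [0,0,0.001],"angular": [0,0,0]}
    - {"travel": [0,0,0],"angular": [0,0,0]}
    - {"travel": [0,0,0],"angular": [0,0,0]}

```text
time: 27.0
position: [0.5231, -0.3309, 0.0237]
tool_rot: [3.14, -0.102, -0.002]
ft_force: [-4.0, 1.9, 9.2]
grip_width: 0.363
```

```bash
python3 shot.py w16
python3 - <<'E'
from h import *
import pickle
from bench import ctrl
c,st,im=pickle.load(open("w16.pkl","rb"))
crop(im,200,110,160,150,5,"pics/w16c.png")
s=ctrl.get_image("scene");crop(s,130,70,120,110,6,"pics/s16.png")
E
```

```text
27.0 [ 0.52308972 -0.33094526  0.02369579] [ 3.13987418e+00 -1.01846319e-01 -2.34630228e-03]
```

View pics/w16c.png

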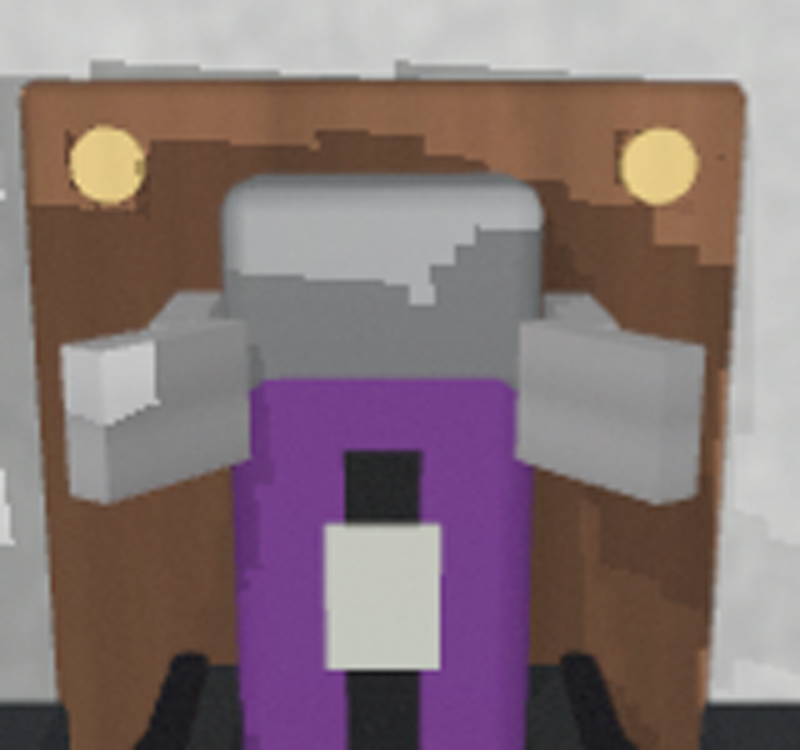

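View pics/s16.png

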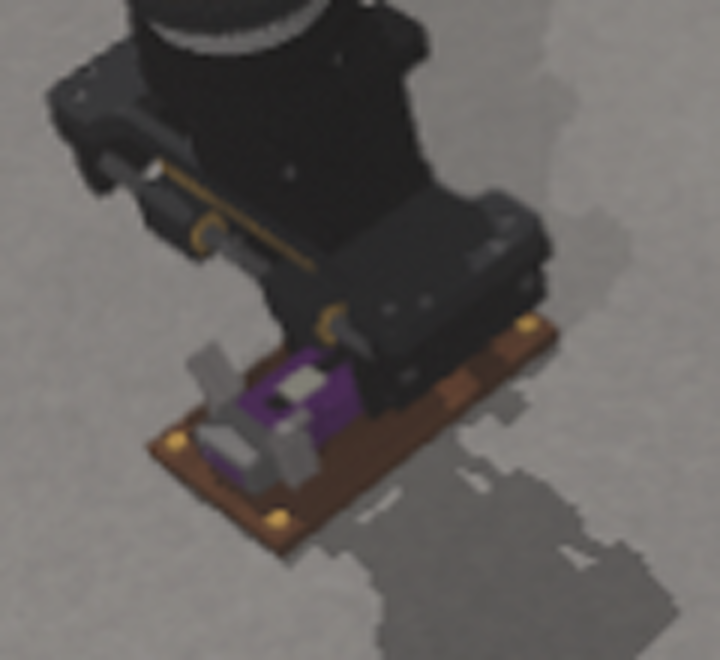

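The near jaws' lips overlap the knife's top edges and the force is rising on the plate. One more small press, then I'll let go and look.

Request:
servo_tool:
  series:
    - {"travel": [0,0,0.002],"angular": [0,0,0]}
    - {"travel": [0,0,0],"angular": [0,0,0]}
    - {"travel": [0,0,0],"angular": [0,0,0]}

```text
time: 27.4
position: [0.5231, -0.331, 0.0236]
tool_rot: [3.139, -0.102, -0.003]
ft_force: [-8.8, 4.5, 20.3]
grip_width: 0.358
```

Request:
servo_tool:
  series:
    - {"travel": [0,0,-0.002],"angular": [0,0,0]}
    - {"travel": [0,0,0],"angular": [0,0,0]}
    - {"travel": [0,0,0],"angular": [0,0,0]}

```text
time: 27.7
position: [0.5236, -0.3314, 0.0237]
tool_rot: [3.139, -0.102, -0.0]
ft_force: [-3.7, 1.4, 8.8]
grip_width: 0.362
```

Request:
servo_tool:
  series:
    - {"travel": [0,0,0],"angular": [0,0,0]}
    - {"travel": [0,0,0],"angular": [0,0,0]}
    - {"travel": [0,0,0],"angular": [0,0,0]}
    - {"travel": [0,0,0],"angular": [0,0,0]}
    - {"travel": [0,0,0],"angular": [0,0,0]}
  claw: 0.06
  squeeze: 20

```text
time: 28.2
position: [0.5235, -0.331, 0.0224]
tool_rot: [-3.14, 0.102, 0.0]
ft_force: [-0.1, 0.4, -0.2]
grip_width: 0.666
```

Request:
servo_tool:
  series:
    - {"travel": [0,0,-0.02],"angular": [0,0,0]}
    - {"travel": [0,0,-0.04],"angular": [0,0,0]}
    - {"travel": [0,0,-0.05],"angular": [0,0,0]}
    - {"travel": [-0.04,0,-0.01],"angular": [0,0,0]}
    - {"travel": [-0.04,0,0],"angular": [0,0,0]}

```text
time: 28.7
position: [0.4456, -0.3263, 0.1458]
tool_rot: [3.137, -0.098, 0.008]
ft_force: [-1.6, -1.0, -0.3]
grip_width: 0.69
```

Request:
servo_tool:
  series:
    - {"travel": [0,0,0],"angular": [0,0,0]}
    - {"travel": [0,0,0],"angular": [0,0,0]}
    - {"travel": [0,0,0],"angular": [0,0,0]}

```text
time: 29.0
position: [0.4448, -0.3258, 0.1429]
tool_rot: [3.14, -0.101, 0.002]
ft_force: [0.3, -0.4, -0.4]
grip_width: 0.692
```

```bash
python3 shot.py w17
python3 - <<'E'
from h import *
import pickle
from bench import ctrl
c,st,im=pickle.load(open("w17.pkl","rb"))
crop(im,200,20,160,230,2.6,"pics/w17c.png")
s=ctrl.get_image("scene");crop(s,140,90,100,80,8,"pics/s17.png")
E
```

```text
29.0 [ 0.44477063 -0.32576366  0.1429486 ] [ 3.13987347e+00 -1.00823826e-01  1.70925539e-03]
```

View pics/w17.png

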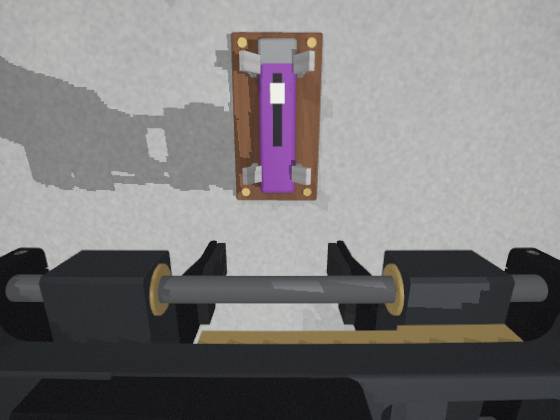

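View pics/s17.png

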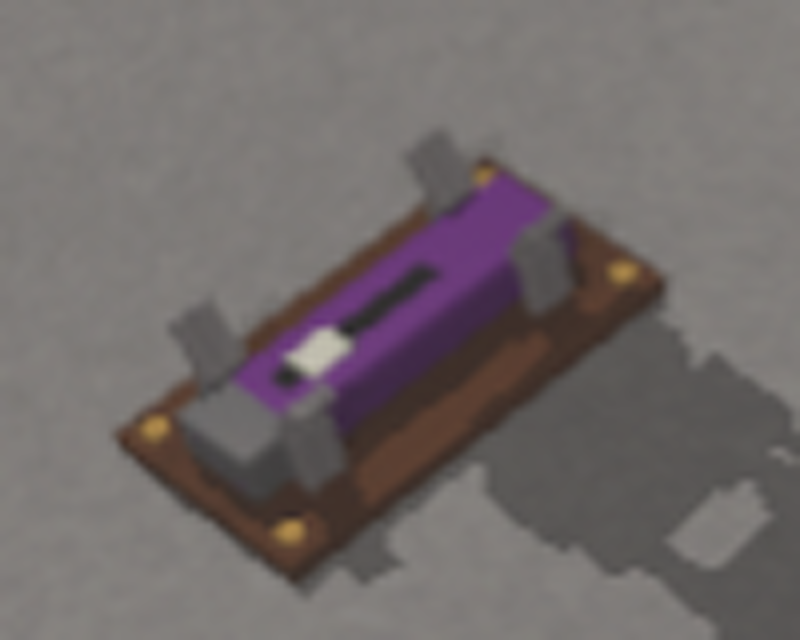

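The wrist view shows the knife flat between all four jaws, spanning (277,40) to (277,192). I'll zoom in and measure the fit and its level.

Run:
```python
from h import *
import pickle
c,st,im=pickle.load(open("w17.pkl","rb"))
crop(im,222,25,110,90,6,"pics/w17a.png");crop(im,222,115,110,90,6,"pics/w17b.png")
```

```text
(no output)
```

View pics/w17a.png

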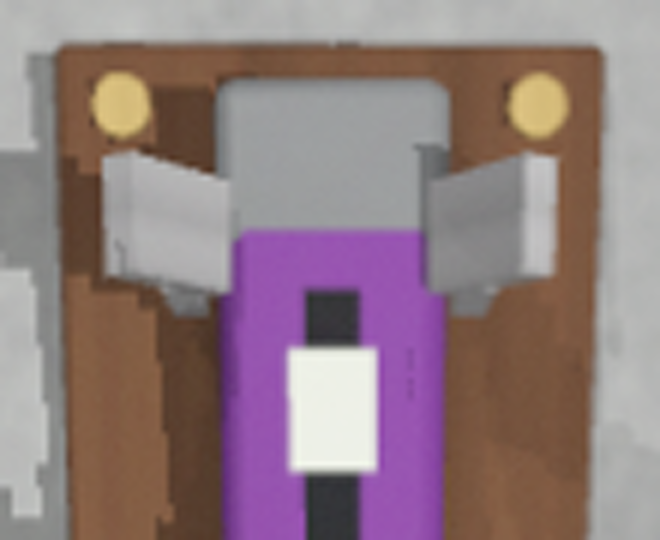

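View pics/w17b.png

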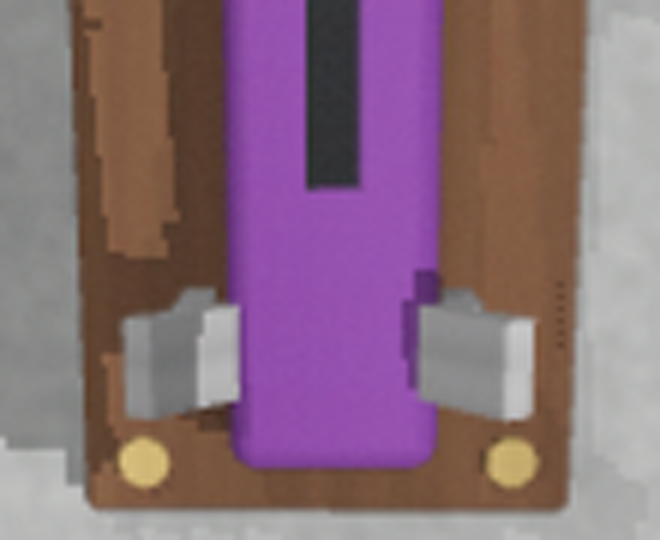

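Run:
```python
from h import *
import pickle
from bench import ctrl
np.set_printoptions(precision=4,suppress=True)
c,st,im=pickle.load(open("w17.pkl","rb"))
g=lambda p,o:(np.array(p)+.5)/6-.5+o
P=np.r_[plane(c,g([(58,45),(602,47)],(222,25)),.008),plane(c,g([(569,510),(87,506)],(222,115)),.008)]
k=np.r_[plane(c,g([(217,80),(449,80)],(222,25)),.026),plane(c,g([(437,466),(232,466)],(222,115)),.026)]
for a in(P,k):
    d=a[0]-a[3]+a[1]-a[2];print(a.mean(0),np.degrees(np.arctan2(d[1],d[0])),np.linalg.norm(d)/2,np.linalg.norm(a[0]-a[1]),np.linalg.norm(a[2]-a[3]))
t=ctrl.get_image("top");cv2.imwrite("pics/top2.png",t[:,:,::-1]);print(ctrl.get_state()['time'])
a=cv2.imread("pics/top0.png").astype(int);b=t[:,:,::-1].astype(int)
for n,(x,y,w,h) in dict(mug=(175,95,45,55),pot=(335,98,42,48),big=(170,285,36,35)).items(): print(n,np.abs(a-b)[y:y+h,x:x+w].mean())
```

```text
[ 0.5241 -0.332   0.008 ] -3.8520683073236186 0.14820482657294545 0.0781118377837991 0.0796119861328174
[ 0.5251 -0.3327  0.026 ] -3.599079996364165 0.1280334715665174 0.031336205753282116 0.03150955799327753
29.15
mug 1.11986531986532
pot 1.2273478835978835
big 12.775396825396825
```

View pics/top2.png

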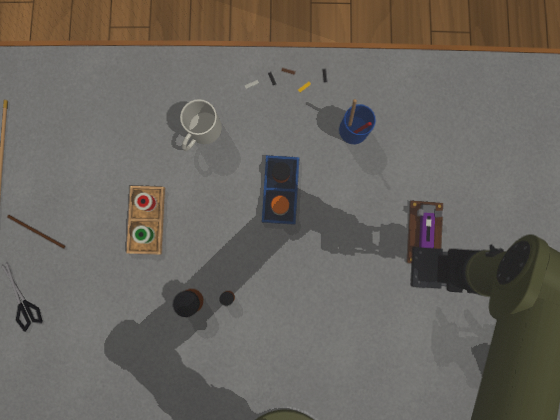

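The knife is centred to about 1 mm and 0.3°, and its width reads the same at both ends. The top view shows the spools at (144,202) and (142,234), the jars at (280,170) and (280,205), and the mug and pot unchanged.

```bash
python3 -c "
from bench import ctrl
print(ctrl.close_job())"
```

```text
the job is handed in; nothing more can be done
None
```

I handed the job in at about 29 s. The red and green spools stand in the wooden tray and the amber (middle-sized) and white jars in the blue tray, one to a compartment. The knife was clipped last; I pressed it down to about 20 N, with the gripper height putting its underside at about 8 mm.

**Last checks:**
- **Knife:** it is centred within about 1 mm and 0.3° of the clip. All four lips overlap its top edges, and its width reads the same at both ends, so it lies level.
- **Trays:** all four items were standing in their compartments in the final top view.
- **Mug and pen pot:** unchanged from the first picture. The same comparison differed around the large amber jar, which I put down to the arm's shadow; I never reached for that jar.
- **Gripper:** it ended clear of everything.

**Disagreements:** heights measured from two views came out 3–5 mm below the stated ones for most things, and 7–10 mm low for the amber lid and the knife. I used the stated heights, and the grasps and placings agreed with them. The top and scene cameras disagreed by 2–5 mm in x, so I corrected the final lining-up with the wrist camera. One move call was refused for a missing field and moved nothing.

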